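# Change the bayonet filter cartridge of the bench fume extractor

## Task

Change the filter of the bench fume extractor: take the spent cartridge out of the leaning port (push it in against its spring, turn it back, draw it out) and put it in the white tub. Then fit the fresh cartridge that stands on the bench between the two turned handle blanks: push it home against the spring, turn it a quarter turn clockwise and let it spring up so that it is locked. Leave the blanks, the spray bottle and the thread cone standing where they are.

Things in the scene. Friction and masses are not known exactly. Their poses are not given: they have to be found in the camera images.
- port: Round bayonet collar, 68 mm outside, bore 40 mm, at the top of the grey extractor's leaning barrel; fixed. Origin: centre of the mouth, 1 mm under the collar's face, 150 mm above the table. z points out along the bore's axis, leaning 35 degrees from vertical to the extractor's front (roughly to the robot). +x and -x point at the two entry slots, 12 mm wide. 2 mm clearance round spigot and lugs.
- turn_point (a point): Point on the port's axis 27 mm below the mouth (axes as the port's). To enter, the cartridge's x axis (either way round) matches the port's x. With its origin 25 mm below the mouth or deeper (28.5 mm is the hard bottom; aim for this point) it turns freely, 80 degrees clockwise seen from outside (negative about z) to lock; stops at 6 degrees past the slots and at 85 degrees.
- locked_point (a point): Point on the port's axis 22 mm below the mouth: where a locked cartridge's origin rests, its x axis turned 80 degrees clockwise from the port's, its lugs sprung up 3 mm into pockets under the lip. To unlock, push it in to turn_point, turn it 80 degrees anticlockwise (positive about z) back to the slots, and draw it out along z.
- plunger (a joint): Spring plate in the bore: 0 with a locked cartridge, -0.010 m fully out (port empty, its face 12 mm below the mouth), +0.0065 m hard bottom. 600 N/m: it pushes a cartridge outward with 6 N at 0 and 9 N at +0.005.
- spent_cartridge: Spent cartridge, locked in the port at the start, 0.11 to 0.21 kg. Origin: centre of its spigot end, inside the port. z runs along its axis to the wing. Spigot 36 mm wide, z 0 to 32 mm (first 6 mm tapered to 30), two lugs 8 mm wide at z 13 to 19, out to x = +-25; flange 52 mm wide to z 37, body 44 mm wide to z 50; on top the wing to grasp: 44 mm along x, 16 mm thick in y, z 50 to 82.
- fresh_cartridge: Fresh filter cartridge, the same as the spent one in shape and size, standing upright on its spigot on the bench (origin on the table, z up, wing on top), free, between the two turned wooden blanks that stand off the two ends of its wing; on the left or the right of the extractor, across from the tub.
- tub: Open white plastic tub, fixed, 132 mm wide at the rim, about 85 mm clear at the floor and wider above, 90 mm high, floor 6 mm thick. Origin: underside, 4 mm from its middle (the middle is at x = +4 mm). z up. It stands left or right of the extractor, across from the fresh cartridge.
- blank_a: Turned wooden handle blank, loose bystander, 29 mm wide and 85 mm high, standing; origin at its foot. 55 to 62 mm from the fresh cartridge's axis off the +x end of its wing.
- blank_b: Turned wooden handle blank, loose bystander, 29 mm wide and 78 mm high, standing; origin at its foot. 55 to 62 mm from the fresh cartridge's axis off the -x end of its wing.
- spray_bottle: Clear pump bottle, loose bystander, 42 mm wide, 163 mm high, standing beside the extractor's right side; origin at its foot.
- thread_cone: Cream cone of thread, loose bystander, 52 mm wide, 95 mm high, standing in front of the extractor; origin at its foot.
- spent_middle (a point): The middle of the spent cartridge's length, on its axis, 41 mm from its spigot end.
- lamp: Large grey lamp shade that hangs over the table's left front, fixed: keep the arm clear of it. A disc 430 mm wide; its lowest edge is 525 mm above the table. Origin on the table; the shade's centre is at x = -205 mm, y = 0 from it.
There are look-alikes about, which are no part of the job. Leave any orange look-alike of the fresh_cartridge alone.

How it is judged:
On the way, in this order (a step that is already met when the one before it is completed fails the run):
1. the spent cartridge is out of the port (distance between spent_cartridge and port above 0.06 m), for 0.1 s.
2. the spent cartridge lies in the tub (horizontal distance between spent_middle and tub below 0.055 m and height (world z) of spent_middle below 0.07 m and contact force between the fingers and spent_cartridge below 0.1 N), for 0.2 s.
3. the fresh cartridge is pushed in against the spring, past its locked depth (value of joint plunger above 0.0022 m and distance between fresh_cartridge and port below 0.031 m).
At the end, for the whole second after the job is handed in: Fresh cartridge locked in the port: turned at least 70 degrees from the slots, sprung up (origin 19 to 24.5 mm below the mouth), axes within 7 degrees, at rest; spent cartridge at rest in the tub (its middle within 55 mm of the tub's origin in plan, below 70 mm) (z of fresh_cartridge in the frame of port between -0.0245 and -0.019 m and distance between fresh_cartridge and port below 0.0255 m and angle between the z axis of fresh_cartridge and the z axis of port, either way round below 0.12 rad and angle between the x axis of fresh_cartridge and the x axis of port, either way round above 1.22 rad and linear speed of each of fresh_cartridge, spent_cartridge below 0.02 m/s and horizontal distance between spent_middle and tub below 0.055 m and height (world z) of spent_middle below 0.07 m); the robot touches nothing.
It fails at once if a blank, the spray bottle or the thread cone is shifted by more than 30 mm or knocked over (distance of any of blank_a, blank_b, spray_bottle, thread_cone from where it was at the start of the episode above 0.03 m or angle between any of blank_a, blank_b, spray_bottle, thread_cone's own z axis and vertical above 0.6 rad).
It also fails if it takes over 56 s, if anything falls off the work surface, if the arm or the gripper's body presses on something with over 40 N, if the wrist force passes 120 N, or if a joint passes its speed limit or range.

## Robot

A 6-joint arm with a two-finger parallel gripper is mounted at the origin on a cart in front of the work surface, level with it; the furniture and walls round the work are solid. World frame = base frame: x ahead of the robot, y to its left, z up, the work surface at z = 0. Lengths are in m, angles in rad, forces in N, time in s.
With the tool pointing down it reaches from about 0.35 to 0.975 m from the base axis. Payload 4.9 kg.
Tool frame: the origin (TCP) lies midway between the tips of the shut fingers; the grasp point (between the pads) lies manip.tcp_to_grasp behind it (manip.tcp_to_grasp is the distance from the TCP to the grasp point, in m); z points along the fingers, y is the line along which they close (so a half turn about z gives the same grasp; the last joint's range is limited). The gripper opens to 85 mm and grips with 20 to 120 N. Pads are 22 mm wide; open, the fingers measure 114 mm over their backs; the gripper's body (76 mm by 85 mm) begins 54 mm behind the grasp point. The pads swing forward as they close: fully open they stand 13 mm farther back than shut.
Start: joints at [-1.417, 0.053, 1.613, -0, 1.476, -0.119], TCP at [0.168, -0.602, 0.231] pointing down, gripper open.
Joint ranges: [-3.01, 3.01], [-1.01, 2.22], [0.06, 2.58], [-1.02, 4.17], [0.09, 2.62], [-3.14, 3.14]. Speed limits (rad/s): [2.57, 2.57, 3.14, 3.14, 3.14, 3.14].

## Interface

Orientations are given as a unit quaternion [w, x, y, z].
In Python, from plant import manip, grab_frame, calibration, job_done gives the robot as it stands.
- The arm moves only by the tool send_rows, never from a script. Its argument "rows" is a list of rows, each an object of numbers: "x", "y", "z": the shift along the tool's x, y, z normalised to -1 to 1, where 1 is 15 cm; "wx", "wy", "wz": the turn, a rotation vector about the tool's x, y, z normalised to -1 to 1, where 1 is pi/4 rad; "hand": the opening, from -1 (shut) to 1 (fully open). In form: [{"x": .., "y": .., "z": .., "wx": .., "wy": .., "wz": .., "hand": ..}, ...]. A call has exactly 10 rows; each row shifts and turns the commanded pose from where the row before left it, along the tool's axes as they then stand; what a row does not reach is not made up. A row lasts 1/12 s, in which the tool goes at most 41.7 mm and 7.16 degrees, less where a joint would pass 70% of its speed; a pose out of reach is approached as far as the arm can. A call with a number of a shift or a turn outside -1 to 1 is refused whole. A call with a gripper value outside its range is refused whole. The fingers move at their own pace and stop on an object; the grip force is fixed at half the most. Time passes only in rows, so rows that do not move let the fingers close, or fill a call up. It gives the time, the measured TCP pose, the force, the opening and the grip force at its end, in the units of the state.
- manip.state(): the state, without advancing time (a new reading comes with each control period).
- grab_frame(name): name is "scene" or "top"; returns the picture (384x512x3 uint8, blue, green, red); there is no depth.
- calibration(name): a dict with "camera_matrix" (3x3 intrinsics, pixels), "k1" (the pictures are not rectified: a ray, as slopes to the right and down, at radius r is drawn at 1 + k1 r^2 times it, then the intrinsics apply), "R" (3x3) and "t" (3): a world point X has camera coordinates R X + t. Camera axes: x right, y down, z forward; pixel columns grow to the right and rows downward; lengths in m; the calibration is good to about 2 mm. A picture is of the moment at which its call begins. calibration takes no time and is no camera call.
- job_done(): hands the job in; it is judged then, once.
The state is a dict: "time": time; "joint_pos": joint angles; "joint_vel": joint speeds; "joint_efforts": joint torques, N m; "tool_pos": TCP position; "tool_rot": TCP orientation; "contact_force": force on the tool from outside, world axes, zero at the start; "ft_torque": the same for the moment, N m; "gripper_width": opening from 0.0 (shut) to 1.0 (fully open); "grasp_force": force on a finger pad.
Only numpy, scipy, OpenCV 4.12 (cv2) and the standard library are available. Lean on these libraries where they do the work, as an engineer would, in place of code of your own. Each camera call takes 0.05 s, during which the arm holds its last target. There are 200 camera calls.

## Working session

There is one attempt and no reset: what is moved stays moved. The work goes in short steps, Python scripts to look and compute and a tool call to move; the robot and the scene stay as the last step left them, time stands still between calls to the robot, and variables do not carry over. Pictures are saved under pics/ and viewed, at most 10 in all, crops included, and the job is handed in when it is done.

Besides the shell and the picture viewer there is one more tool, called after ">>>" by a JSON object that holds its "api" and its "payload", one argument or row to a line. send_rows: Moves the arm, as the interface text tells. Scaled input: -1 to 1 covers 15 cm each way for a shift and pi/4 rad each way for a turn. Its arguments: {"type":"object","properties":{"rows":{"type":"array","items":{"type":"object","properties":{"x":{"type":"number","minimum":-1,"maximum":1},"y":{"type":"number","minimum":-1,"maximum":1},"z":{"type":"number","minimum":-1,"maximum":1},"wx":{"type":"number","minimum":-1,"maximum":1},"wy":{"type":"number","minimum":-1,"maximum":1},"wz":{"type":"number","minimum":-1,"maximum":1},"hand":{"type":"number"}}}}},"required":["rows"]}

```bash
ls; mkdir -p pics; python3 - <<'E'
from plant import manip, grab_frame, calibration
import cv2,numpy as np
for n in("scene","top"):
    cv2.imwrite(f"pics/{n}0.png",cv2.resize(grab_frame(n),(800,600),interpolation=cv2.INTER_CUBIC))
    cv2.imwrite(f"pics/raw_{n}.png",grab_frame(n))
    c=calibration(n);print(n,c, -np.array(c['R']).T@np.array(c['t']))
print(manip.tcp_to_grasp,manip.state())
E
```

```text
pics
scene {'camera_matrix': array([[453.37316977,   0.        , 255.37042048],
       [  0.        , 453.37316977, 185.07943501],
       [  0.        ,   0.        ,   1.        ]]), 'k1': -0.10752029437785608, 'R': array([[-0.55852071, -0.82926186, -0.01947769],
       [-0.33458858,  0.24671282, -0.90949616],
       [ 0.75901588, -0.50145543, -0.41525577]]), 't': array([0.44660453, 0.26389038, 1.01344742])} [-0.43149009  0.81344568  0.669546  ]
top {'camera_matrix': array([[400.42632342,   0.        , 254.71333843],
       [  0.        , 400.42632342, 195.78421927],
       [  0.        ,   0.        ,   1.        ]]), 'k1': -0.09825411151547445, 'R': array([[-0.02220364, -0.99974547,  0.00399974],
       [-0.98152958,  0.02103833, -0.19015011],
       [ 0.19001756, -0.00814789, -0.98174688]]), 't': array([0.19131242, 0.54381039, 1.20197276])} [0.30961788 0.1896164  1.28267342]
0.0187 {'time': 0.2, 'joint_pos': array([-1.41699208e+00,  5.31696652e-02,  1.61378357e+00,  2.00731959e-05,
        1.47599135e+00, -1.18989931e-01]), 'joint_vel': array([-0.00079088, -0.00267242, -0.00507784,  0.0010286 ,  0.00149155,
       -0.00139955]), 'joint_efforts': array([ 1.33822192e-03, -3.93672752e+01, -3.70204246e+01, -2.39854711e-05,
        4.91739193e-03, -1.87202352e-05]), 'tool_pos': array([ 0.16833993, -0.60148839,  0.230484  ]), 'tool_rot': array([-6.76037446e-04,  9.90712233e-01,  1.35973577e-01, -1.77668212e-06]), 'contact_force': array([-0.13921452,  0.62396291, -0.6109039 ]), 'ft_torque': array([ 0.01494321, -0.01617196, -0.02316303]), 'grasp_force': 0.0, 'gripper_width': 1.0004196496750812}
```

View pics/scene0.png

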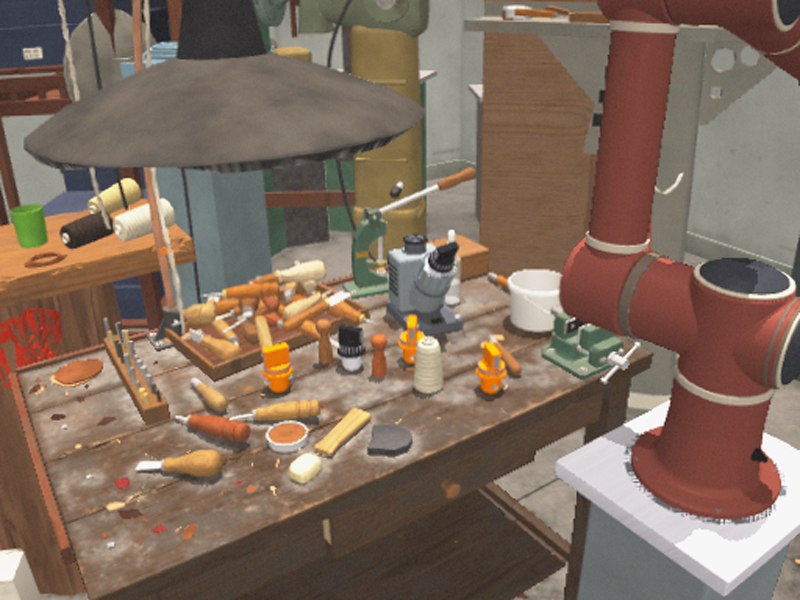

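View pics/top0.png

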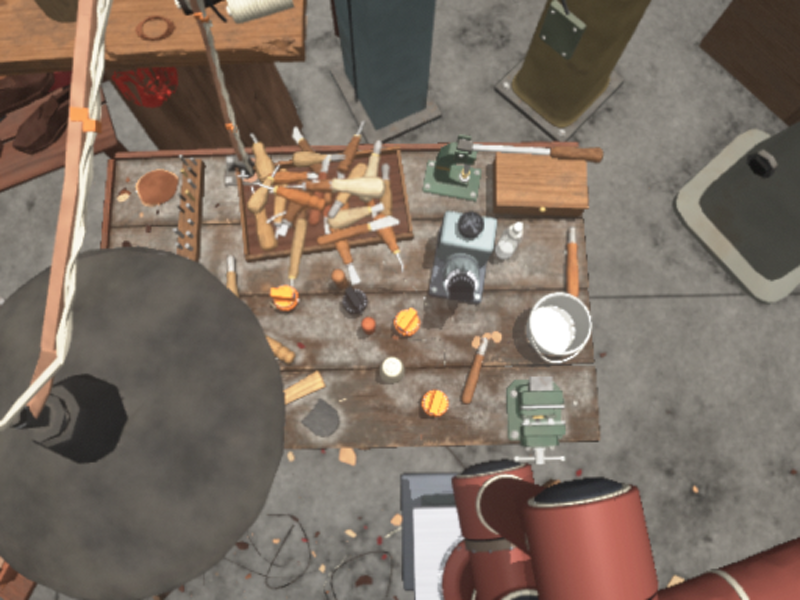

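The black fresh cartridge stands at top (355,300) between blanks (338,277) and (368,325). The extractor is at (462,255) with a black wing at (462,287), the tub at (560,327), the cone at (391,369) and the spray bottle at (510,240). Next I'll zoom in.

```bash
python3 - <<'E'
import cv2,numpy as np
a=cv2.imread('pics/raw_scene.png')[145:255,190:310]; b=cv2.imread('pics/raw_top.png')[130:240,205:325]
f=lambda i:cv2.resize(i,None,fx=5,fy=5,interpolation=cv2.INTER_CUBIC)
for n,i in(('cs',a),('ct',b)): cv2.imwrite(f'pics/{n}.png',f(i))
E
```

```text
(no output)
```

View pics/cs.png

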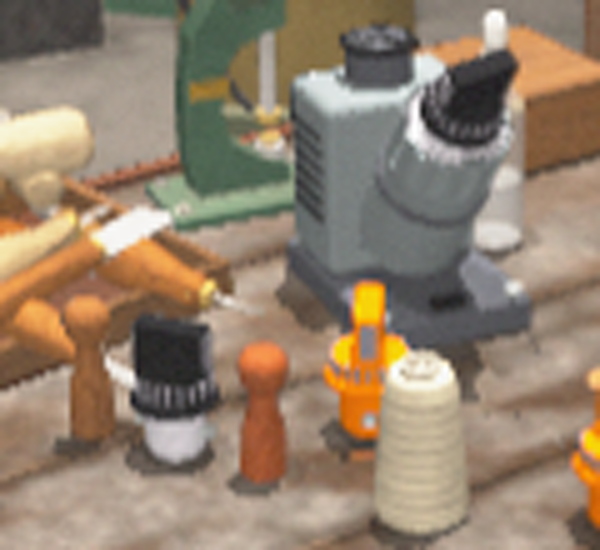

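View pics/ct.png

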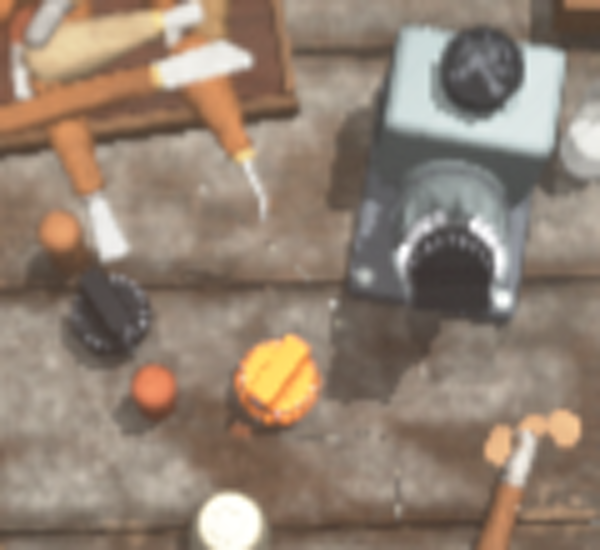

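Scene crop: spent wing at (480,85), white-rimmed collar at (460,140), fresh cartridge at (175,385). Top crop: fresh at (110,312), its wing running upper-left to lower-right, and the port at (455,265). I'll zoom more on the port and the fresh cartridge.

```bash
cat > h.py <<'E'
import numpy as np,cv2
from plant import calibration
def ray(n,p):
    c=calibration(n);K=c['camera_matrix'];d=(np.array(p,float)-K[:2,2])/[K[0,0],K[1,1]]
    u=d.copy()
    for _ in range(20): u=d/(1+c['k1']*(u@u))
    R=np.array(c['R']);v=R.T@np.r_[u,1];return -R.T@np.array(c['t']),v/np.linalg.norm(v)
def onz(n,p,z):
    o,v=ray(n,p);return o+v*(z-o[2])/v[2]
def tri(ps,pt):
    (a,u),(b,v)=ray('scene',ps),ray('top',pt)
    s,t=np.linalg.lstsq(np.c_[u,-v],b-a,rcond=None)[0]
    return (a+s*u+b+t*v)/2,np.linalg.norm(a+s*u-b-t*v)
def proj(n,X):
    c=calibration(n);K=c['camera_matrix'];q=np.atleast_2d(X)@np.array(c['R']).T+c['t'];q=q[:,:2]/q[:,2:]
    q=q*(1+c['k1']*(q**2).sum(1,keepdims=True));return q*[K[0,0],K[1,1]]+K[:2,2]
E
python3 - <<'E'
import cv2,numpy as np
S=cv2.imread('pics/raw_scene.png');T=cv2.imread('pics/raw_top.png')
def g(i,x,y,w,h):
    j=cv2.resize(i[y:y+h,x:x+w],None,fx=10,fy=10,interpolation=cv2.INTER_CUBIC)
    return np.clip(j.astype(float)*1.6+20,0,255).astype(np.uint8)
m=np.vstack([np.hstack([g(S,262,150,40,30),g(T,280,168,40,30)]),np.hstack([g(S,210,206,40,30),g(T,214,178,40,30)])])
for k in range(0,800,50): cv2.putText(m,str(k%400//10),(k,8),0,.3,(0,0,255)); m[::25,k]=(0,0,255)
cv2.imwrite('pics/z.png',m)
E
```

```text
(no output)
```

View pics/z.png

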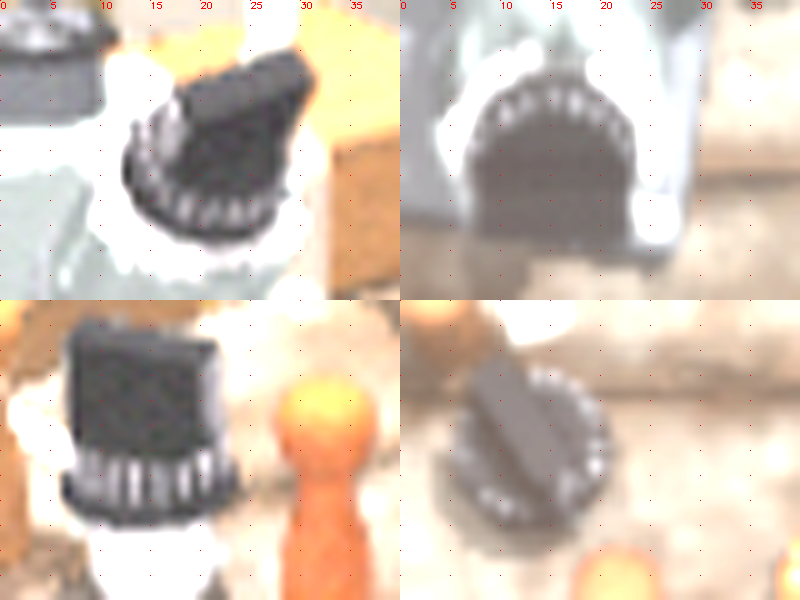

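Port zoom: the spent wing's top face in the scene panel runs from (17,9.5)-(18.5,12.5) to (30.5,5)-(31.5,8.3). In the top panel its front edge runs from (7,23.4) to (23,24.8). The fresh wing's top strip goes from (8,6) to (15.5,19.5). I'll fit the poses to these points.

```bash
cat > fit.py <<'E'
from h import *
from scipy.optimize import least_squares
from scipy.spatial.transform import Rotation as Ro
S=np.array([262,150.])-.5;T=np.array([280,168.])-.5
th=np.linspace(0,2*np.pi,180,endpoint=False)
disk=np.vstack([np.c_[26*np.cos(th),26*np.sin(th),0*th+z] for z in(32,37)])/1e3
def frames(p):   # x,y, az (lean dir offset from -x), wing angle about axis
    x,y,az,w=p
    R=Ro.from_euler('z',az)*Ro.from_euler('y',-35,degrees=True)
    c=np.array([x,y,.150]);return c,R,R*Ro.from_euler('z',w)
def res(p,full=False):
    c,R,W=frames(p); o=c-.022*R.as_matrix()[:,2]
    C=np.array([[-22,8,82],[-22,-8,82],[22,8,82],[22,-8,82]])/1e3  # with w~90: x-> world y
    Q=W.apply(C)+o; D=W.apply(disk)+o
    a=proj('scene',Q)-S; b=proj('top',Q)-T; d=proj('scene',D)-S; e=proj('top',D)-T
    # w=+90: cart +x -> world +y (left), cart +y -> rear? (R y->-R x); rear/up is +R x
    lr,lf,rr,rf=2,2,0,0
    L=a[2:];Rr=a[:2]
    # order by y in picture: rear/up edge has smaller row
    r=np.r_[a[3]-[17,9.5],a[2]-[18.5,12.5],a[1]-[30.5,5],a[0]-[31.6,8.4],
      b[2]-[7,23.4],b[0]-[23.1,24.8],
      d[:,0].min()-12.2,d[:,1].max()-24.2,d[:,0].max()-28.8,e[:,1].min()-7.2,e[:,0].min()-6.9,e[:,0].max()-23.7]
    return r
if __name__=='__main__':
    x0=onz('top',(295,183),.17)
    f=least_squares(res,[x0[0]+.02,x0[1],0,np.pi/2],loss='soft_l1',f_scale=.7)
    print(x0,f.x,np.degrees(f.x[2:]));print(res(f.x).round(1))
    # extractor yaw from plate/box edges in crop (top)
    k=lambda p:np.array(p)/5+[205,130]-.4
    for p,q,z in(((350,295),(508,322),.02),((405,28),(562,50),.19),((387,130),(548,156),.19)):
        d=onz('top',k(p),z)-onz('top',k(q),z);print('yaw',np.degrees(np.arctan2(-d[0],d[1])),onz('top',k(p),z))
    print('tub',onz('top',np.array((560,327))*.64-.2,.09),'cone',onz('top',np.array((391,369))*.64,.09),'spray',onz('top',np.array((510,240))*.64,.1))
    F=np.array([214,178])-.5
    for nm,p,z in(('wing',((8+15.5)/2,(6+19.5)/2),.082),('flange',(13.2,14.6),.035),('wtop',(8.3,6.5),.082),('wbot',(15.2,19.3),.082),('bl_top',(4,0),.08),('bl_bot',(21.7,28.5),.082)):
        print(nm,onz('top',F+p,z))
    print(tri(np.array([210,206])-.5+[14.5,4],F+[11.8,12.7]))
    print('scene flange',onz('scene',np.array([210,206])-.5+[14.9,18.5],.034))
E
python3 fit.py
```

```text
[0.55964708 0.06467211 0.17      ] [ 0.56794995  0.06116729 -0.2301621   1.68792189] [-13.18731668  96.71080057]
[-0.7 -1.8  0.2 -0.4 -1.  -0.9  0.4  0.   0.2  0.6 -0.1  0.7 -0.7  0.9
  0.2 -0.2 -0.2  1.2]
yaw -11.120990484250905 [0.57622629 0.11449885 0.02      ]
yaw -9.3895884564484 [0.69644016 0.08790048 0.19      ]
yaw -10.626504056139366 [0.63564433 0.10050088 0.19      ]
tub [ 0.49258856 -0.1337008   0.09      ] cone [0.41827786 0.19575921 0.09      ] spray [ 0.66638797 -0.04438373  0.1       ]
wing [0.56120609 0.26950049 0.082     ]
flange [0.56494573 0.26806235 0.035     ]
wtop [0.58105339 0.2799538  0.082     ]
wbot [0.54055255 0.25912799 0.082     ]
bl_top [0.60236946 0.29327431 0.08      ]
bl_bot [0.51165946 0.23965184 0.082     ]
(array([0.56027783, 0.26774093, 0.08164315]), np.float64(0.003935711337568342))
scene flange [0.56096731 0.26646383 0.034     ]
```

```bash
python3 - <<'E'
import fit,numpy as np
from scipy.optimize import least_squares
idx=[2,3,6,7]+list(range(8,18))
for az in(None,-10.5,-13):
  g=(lambda p:fit.res(p)[idx]) if az is None else (lambda p:fit.res([p[0],p[1],np.radians(az),p[2]])[idx])
  f=least_squares(g,[.568,.061,-.2,1.68] if az is None else [.568,.061,1.68],loss='soft_l1',f_scale=.7)
  print(az,f.x.round(4),np.degrees(f.x[2:]).round(1),f.cost,g(f.x).round(1))
E
```

```text
None [ 0.5687  0.0608 -0.2554  1.73  ] [-14.6  99.1] 1.338599756255111 [-0.1 -0.3  0.  -0.2  0.1  0.4 -0.2  0.3 -0.8  0.9  0.1 -0.5 -0.1  1.2]
-10.5 [0.569  0.0625 1.6582] [95.] 1.668824323484058 [ 0.2 -0.5  0.2  0.   0.3  0.4  0.   0.3 -1.2  0.9 -0.3 -0.5 -0.5  0.8]
-13 [0.5688 0.0615 1.7025] [97.5] 1.389217099572122 [ 0.  -0.4  0.1 -0.1  0.2  0.4 -0.1  0.3 -0.9  0.9 -0.1 -0.5 -0.3  1.1]
```

```bash
cat > plan.py <<'E'
from h import *
from scipy.spatial.transform import Rotation as Ro
from plant import manip
import fit
PORT=[.569,.062,np.radians(-11.5),np.radians(96)]
def pose():
    s=manip.state();q=s['tool_rot'];return np.array(s['tool_pos']),Ro.from_quat([q[1],q[2],q[3],q[0]])
def rows(p1,R1,n,cur=None):
    p,R=cur or pose();w=(R.inv()*R1).as_rotvec()/n
    M=sum((Ro.from_rotvec(w*k).as_matrix() for k in range(n)),np.zeros((3,3)))
    v=np.linalg.solve(M,R.inv().apply(np.array(p1)-p))
    print(f'n={n} xyz',(v/.15).round(3),'w',(w/(np.pi/4)).round(4),'mm',(np.linalg.norm(v)*1e3).round(1),'deg',np.degrees(np.linalg.norm(w)).round(2))
def port(d,roll=0,P=PORT):   # TCP pose d above mouth; roll about port z (deg, + anticlockwise)
    c,R,W=fit.frames(P);z=R.as_matrix()[:,2]
    x=(Ro.from_rotvec(z*np.radians(roll))*W).as_matrix()[:,0]
    return c+d*z,Ro.from_matrix(np.c_[x,np.cross(-z,x),-z])
def down(x,y,z,psi):
    a=np.radians(psi);u=np.array([np.cos(a),np.sin(a),0]);return np.array([x,y,z]),Ro.from_matrix(np.c_[u,np.cross([0,0,-1],u),[0,0,-1]])
def st():
    s=manip.state()
    for k in('time','tool_pos','tool_rot','contact_force','ft_torque','gripper_width','grasp_force','joint_pos'):print(k,np.round(s[k],4))
E
python3 - <<'E'
from plan import *
p,R=pose()
up=(p+[0.03,.03,.17]); rows(up,R,6)
q=port(.131); print(q[0]); rows(*q,24,cur=(up,R))
rows(*port(.031),10,cur=q)
print('lamp edge',onz('top',(182,260),.53),onz('top',(45,275),.6))
E
```

```text
n=6 xyz [ 0.041 -0.023 -0.189] w [0. 0. 0.] mm 29.2 deg 0.0
[0.49536991 0.07698021 0.25730892]
n=24 xyz [ 0.197 -0.074  0.027] w [-0.0303  0.0163 -0.0617] mm 31.8 deg 3.18
n=10 xyz [-0.    -0.     0.067] w [0. 0. 0.] mm 10.0 deg 0.0
lamp edge [0.33617143 0.32174545 0.53      ] [0.31045619 0.54842028 0.6       ]
```

>>> {"api": "send_rows", "payload": {
  "rows": [
    {"x": 0.041, "y": -0.023, "z": -0.189, "hand": 0.1},
    {"x": 0.041, "y": -0.023, "z": -0.189, "hand": 0.1},
    {"x": 0.041, "y": -0.023, "z": -0.189, "hand": 0.1},
    {"x": 0.041, "y": -0.023, "z": -0.189, "hand": 0.1},
    {"x": 0.041, "y": -0.023, "z": -0.189, "hand": 0.1},
    {"x": 0.041, "y": -0.023, "z": -0.189, "hand": 0.1},
    {"x": 0.197, "y": -0.074, "z": 0.027, "wx": -0.0303, "wy": 0.0163, "wz": -0.0617, "hand": 0.1},
    {"x": 0.197, "y": -0.074, "z": 0.027, "wx": -0.0303, "wy": 0.0163, "wz": -0.0617, "hand": 0.1},
    {"x": 0.197, "y": -0.074, "z": 0.027, "wx": -0.0303, "wy": 0.0163, "wz": -0.0617, "hand": 0.1},
    {"x": 0.197, "y": -0.074, "z": 0.027, "wx": -0.0303, "wy": 0.0163, "wz": -0.0617, "hand": 0.1}
  ]
}}

```text
invalid input at $.rows[0]: expected keys x, y, z, wx, wy, wz, hand
```

>>> {"api": "send_rows", "payload": {
  "rows": [
    {"x": 0.197, "y": -0.074, "z": 0.027, "wx": -0.0303, "wy": 0.0163, "wz": -0.0617, "hand": 0.1},
    {"x": 0.197, "y": -0.074, "z": 0.027, "wx": -0.0303, "wy": 0.0163, "wz": -0.0617, "hand": 0.1},
    {"x": 0.197, "y": -0.074, "z": 0.027, "wx": -0.0303, "wy": 0.0163, "wz": -0.0617, "hand": 0.1},
    {"x": 0.197, "y": -0.074, "z": 0.027, "wx": -0.0303, "wy": 0.0163, "wz": -0.0617, "hand": 0.1},
    {"x": 0.197, "y": -0.074, "z": 0.027, "wx": -0.0303, "wy": 0.0163, "wz": -0.0617, "hand": 0.1},
    {"x": 0.197, "y": -0.074, "z": 0.027, "wx": -0.0303, "wy": 0.0163, "wz": -0.0617, "hand": 0.1},
    {"x": 0.197, "y": -0.074, "z": 0.027, "wx": -0.0303, "wy": 0.0163, "wz": -0.0617, "hand": 0.1},
    {"x": 0.197, "y": -0.074, "z": 0.027, "wx": -0.0303, "wy": 0.0163, "wz": -0.0617, "hand": 0.1},
    {"x": 0.197, "y": -0.074, "z": 0.027, "wx": -0.0303, "wy": 0.0163, "wz": -0.0617, "hand": 0.1},
    {"x": 0.197, "y": -0.074, "z": 0.027, "wx": -0.0303, "wy": 0.0163, "wz": -0.0617, "hand": 0.1}
  ]
}}

```text
time: 1.03
tool_pos: [0.3792, -0.3685, 0.1902]
tool_rot: [0.108, 0.92, 0.369, 0.079]
contact_force: [0.1, 0.0, 0.0]
gripper_width: 0.55
grasp_force: 0.0
```

```bash
python3 - <<'E'
from plan import *
st(); rows(*port(.131),10)
E
```

```text
time 1.0333
tool_pos [ 0.3792 -0.3685  0.1902]
tool_rot [0.1083 0.9198 0.3688 0.079 ]
contact_force [0.0759 0.0404 0.0311]
ft_torque [ 0.1285  0.0881 -0.0156]
gripper_width 0.5502
grasp_force 0.0
joint_pos [-0.9687 -0.3341  2.0471  0.1146  1.1834 -0.1908]
n=10 xyz [ 0.307 -0.051 -0.063] w [-0.0422  0.0229 -0.086 ] mm 47.6 deg 4.43
```

```bash
python3 - <<'E'
from plan import *
p,R=pose();u=p+[0,0,.08];rows(u,R,3)
rows(*port(.131),16,cur=(u,R))
E
```

```text
n=3 xyz [ 0.012  0.046 -0.171] w [0. 0. 0.] mm 26.7 deg 0.0
n=16 xyz [ 0.191 -0.043 -0.008] w [-0.0264  0.0143 -0.0538] mm 29.4 deg 2.77
```

>>> {"api": "send_rows", "payload": {
  "rows": [
    {"x": 0.012, "y": 0.046, "z": -0.171, "wx": 0, "wy": 0, "wz": 0, "hand": 0.1},
    {"x": 0.012, "y": 0.046, "z": -0.171, "wx": 0, "wy": 0, "wz": 0, "hand": 0.1},
    {"x": 0.012, "y": 0.046, "z": -0.171, "wx": 0, "wy": 0, "wz": 0, "hand": 0.1},
    {"x": 0.191, "y": -0.043, "z": -0.008, "wx": -0.0264, "wy": 0.0143, "wz": -0.0538, "hand": 0.1},
    {"x": 0.191, "y": -0.043, "z": -0.008, "wx": -0.0264, "wy": 0.0143, "wz": -0.0538, "hand": 0.1},
    {"x": 0.191, "y": -0.043, "z": -0.008, "wx": -0.0264, "wy": 0.0143, "wz": -0.0538, "hand": 0.1},
    {"x": 0.191, "y": -0.043, "z": -0.008, "wx": -0.0264, "wy": 0.0143, "wz": -0.0538, "hand": 0.1},
    {"x": 0.191, "y": -0.043, "z": -0.008, "wx": -0.0264, "wy": 0.0143, "wz": -0.0538, "hand": 0.1},
    {"x": 0.191, "y": -0.043, "z": -0.008, "wx": -0.0264, "wy": 0.0143, "wz": -0.0538, "hand": 0.1},
    {"x": 0.191, "y": -0.043, "z": -0.008, "wx": -0.0264, "wy": 0.0143, "wz": -0.0538, "hand": 0.1}
  ]
}}

```text
time: 1.87
tool_pos: [0.4678, -0.1839, 0.2755]
tool_rot: [0.17, 0.842, 0.497, 0.125]
contact_force: [-0.8, -0.0, -0.1]
gripper_width: 0.552
grasp_force: 0.0
```

>>> {"api": "send_rows", "payload": {
  "rows": [
    {"x": 0.191, "y": -0.043, "z": -0.008, "wx": -0.0264, "wy": 0.0143, "wz": -0.0538, "hand": 0.1},
    {"x": 0.191, "y": -0.043, "z": -0.008, "wx": -0.0264, "wy": 0.0143, "wz": -0.0538, "hand": 0.1},
    {"x": 0.191, "y": -0.043, "z": -0.008, "wx": -0.0264, "wy": 0.0143, "wz": -0.0538, "hand": 0.1},
    {"x": 0.191, "y": -0.043, "z": -0.008, "wx": -0.0264, "wy": 0.0143, "wz": -0.0538, "hand": 0.1},
    {"x": 0.191, "y": -0.043, "z": -0.008, "wx": -0.0264, "wy": 0.0143, "wz": -0.0538, "hand": 0.1},
    {"x": 0.191, "y": -0.043, "z": -0.008, "wx": -0.0264, "wy": 0.0143, "wz": -0.0538, "hand": 0.1},
    {"x": 0.191, "y": -0.043, "z": -0.008, "wx": -0.0264, "wy": 0.0143, "wz": -0.0538, "hand": 0.1},
    {"x": 0.191, "y": -0.043, "z": -0.008, "wx": -0.0264, "wy": 0.0143, "wz": -0.0538, "hand": 0.1},
    {"x": 0.191, "y": -0.043, "z": -0.008, "wx": -0.0264, "wy": 0.0143, "wz": -0.0538, "hand": 0.1},
    {"x": 0, "y": 0, "z": 0, "wx": 0, "wy": 0, "wz": 0, "hand": 0.1}
  ]
}}

```text
time: 2.7
tool_pos: [0.4957, 0.0794, 0.2551]
tool_rot: [0.241, 0.705, 0.644, 0.178]
contact_force: [0.3, -0.6, -0.2]
gripper_width: 0.545
grasp_force: 0.0
```

```bash
python3 - <<'E'
from plan import *
from plant import grab_frame
st(); rows(*port(.131),1); rows(*port(.033),8)
S=grab_frame('scene');T=grab_frame('top')
g=lambda i,x,y,w,h:cv2.resize(i[y:y+h,x:x+w],None,fx=5,fy=5,interpolation=cv2.INTER_CUBIC)
cv2.imwrite('pics/a.png',np.hstack([g(S,245,110,80,100),g(T,255,120,80,100)]))
E
```

```text
time 2.7
tool_pos [0.4957 0.0794 0.2551]
tool_rot [0.2406 0.7046 0.6435 0.1777]
contact_force [ 0.2846 -0.5528 -0.2462]
ft_torque [ 0.0579  0.3018 -0.0195]
gripper_width 0.5453
grasp_force 0.0
joint_pos [ 0.1049 -0.6617  2.2229 -0.2011  1.0033  0.2534]
n=1 xyz [-0.017  0.008 -0.011] w [-0.0037 -0.0048  0.0056] mm 3.3 deg 0.37
n=8 xyz [-0.002  0.001  0.08 ] w [-0.0005 -0.0006  0.0007] mm 12.0 deg 0.05
```

View pics/a.png

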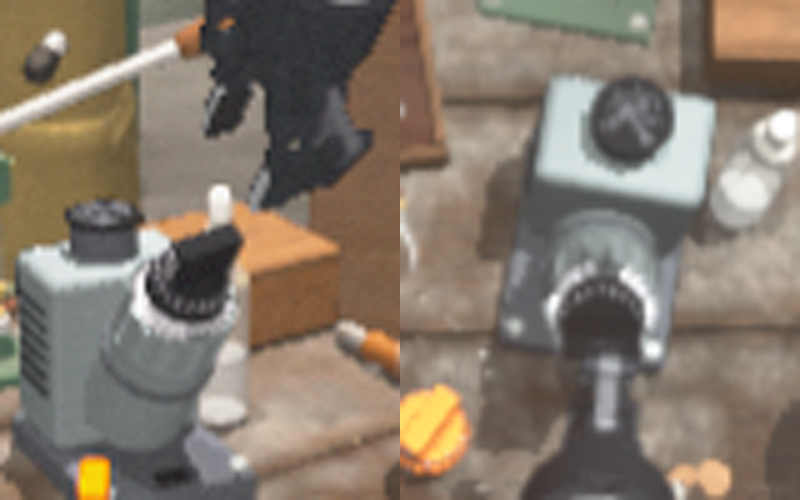

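The fingers hang in line with the wing: tips at scene crop (225,120) and (265,200), wing top at (215,235). Advancing.

>>> {"api": "send_rows", "payload": {
  "rows": [
    {"x": -0.012, "y": 0.006, "z": 0.07, "wx": -0.0037, "wy": -0.0048, "wz": 0.0056, "hand": 0.1},
    {"x": 0, "y": 0, "z": 0.07, "wx": 0, "wy": 0, "wz": 0, "hand": 0.1},
    {"x": 0, "y": 0, "z": 0.07, "wx": 0, "wy": 0, "wz": 0, "hand": 0.1},
    {"x": 0, "y": 0, "z": 0.07, "wx": 0, "wy": 0, "wz": 0, "hand": 0.1},
    {"x": 0, "y": 0, "z": 0.07, "wx": 0, "wy": 0, "wz": 0, "hand": 0.1},
    {"x": 0, "y": 0, "z": 0.07, "wx": 0, "wy": 0, "wz": 0, "hand": 0.1},
    {"x": 0, "y": 0, "z": 0.07, "wx": 0, "wy": 0, "wz": 0, "hand": 0.1},
    {"x": 0, "y": 0, "z": 0.07, "wx": 0, "wy": 0, "wz": 0, "hand": 0.1},
    {"x": 0, "y": 0, "z": 0.06, "wx": 0, "wy": 0, "wz": 0, "hand": 0.1},
    {"x": 0, "y": 0, "z": 0, "wx": 0, "wy": 0, "wz": 0, "hand": 0.1}
  ]
}}

```text
time: 3.63
tool_pos: [0.5496, 0.0614, 0.1786]
tool_rot: [0.243, 0.709, 0.638, 0.176]
contact_force: [-1.0, -0.3, -0.6]
gripper_width: 0.546
grasp_force: 0.0
```

```bash
python3 - <<'E'
from plan import *
st(); rows(*port(.033),1)
E
```

```text
time 3.6333
tool_pos [0.5496 0.0614 0.1786]
tool_rot [0.2429 0.7089 0.6384 0.1756]
contact_force [-1.0355 -0.3114 -0.6368]
ft_torque [-0.0009  0.3172 -0.0067]
gripper_width 0.5463
grasp_force 0.0
joint_pos [ 0.0526 -0.4369  2.2103 -0.2126  0.7872  0.2625]
n=1 xyz [ 0.03  -0.003  0.008] w [-0.0035  0.0078 -0.0083] mm 4.7 deg 0.54
```

>>> {"api": "send_rows", "payload": {
  "rows": [
    {"x": 0.028, "y": -0.003, "z": 0.008, "wx": 0, "wy": 0.006, "wz": -0.007, "hand": 0.1},
    {"x": 0, "y": 0, "z": 0, "wx": 0, "wy": 0, "wz": 0, "hand": 0.1},
    {"x": 0, "y": 0, "z": 0, "wx": 0, "wy": 0, "wz": 0, "hand": -0.3},
    {"x": 0, "y": 0, "z": 0, "wx": 0, "wy": 0, "wz": 0, "hand": -0.45},
    {"x": 0, "y": 0, "z": 0, "wx": 0, "wy": 0, "wz": 0, "hand": -0.52},
    {"x": 0, "y": 0, "z": 0, "wx": 0, "wy": 0, "wz": 0, "hand": -0.55},
    {"x": 0, "y": 0, "z": 0, "wx": 0, "wy": 0, "wz": 0, "hand": -0.58},
    {"x": 0, "y": 0, "z": 0, "wx": 0, "wy": 0, "wz": 0, "hand": -0.6},
    {"x": 0, "y": 0, "z": 0, "wx": 0, "wy": 0, "wz": 0, "hand": -0.62},
    {"x": 0, "y": 0, "z": 0, "wx": 0, "wy": 0, "wz": 0, "hand": -0.62}
  ]
}}

```text
time: 4.47
tool_pos: [0.5505, 0.0666, 0.1799]
tool_rot: [0.243, 0.706, 0.641, 0.178]
contact_force: [-4.7, 2.0, 0.6]
gripper_width: 0.192
grasp_force: 5.6
```

```bash
python3 - <<'E'
from plan import *
st(); rows(*port(.033),1);print(pose()[1].inv().apply(manip.state()['contact_force']),pose()[1].inv().apply(manip.state()['ft_torque']))
E
```

```text
time 4.4667
tool_pos [0.5505 0.0666 0.1799]
tool_rot [0.2428 0.706  0.641  0.1784]
contact_force [-4.6609  1.9554  0.6359]
ft_torque [0.3789 0.8603 0.2228]
gripper_width 0.1923
grasp_force 5.5557
joint_pos [ 0.0615 -0.4356  2.208  -0.2117  0.7847  0.263 ]
n=1 xyz [-0.005 -0.011  0.016] w [ 0.0015 -0.0004 -0.0007] mm 3.0 deg 0.08
[ 1.36693573 -3.56934294 -3.36803715] [ 0.88332394  0.38543062 -0.06717246]
```

>>> {"api": "send_rows", "payload": {
  "rows": [
    {"x": 0, "y": 0, "z": 0, "wx": 0, "wy": 0, "wz": 0, "hand": -0.5},
    {"x": 0, "y": -0.01, "z": 0.012, "wx": 0, "wy": 0, "wz": 0, "hand": -0.5},
    {"x": 0, "y": 0, "z": 0.012, "wx": 0, "wy": 0, "wz": 0, "hand": -0.5},
    {"x": 0, "y": 0, "z": 0, "wx": 0, "wy": 0, "wz": 0, "hand": -0.5},
    {"x": 0, "y": 0, "z": 0, "wx": 0, "wy": 0, "wz": 0, "hand": -0.65},
    {"x": 0, "y": 0, "z": 0, "wx": 0, "wy": 0, "wz": 0, "hand": -0.7},
    {"x": 0, "y": 0, "z": 0, "wx": 0, "wy": 0, "wz": 0, "hand": -1},
    {"x": 0, "y": 0, "z": 0, "wx": 0, "wy": 0, "wz": 0, "hand": -1},
    {"x": 0, "y": 0, "z": 0, "wx": 0, "wy": 0, "wz": 0, "hand": -1},
    {"x": 0, "y": 0, "z": 0, "wx": 0, "wy": 0, "wz": 0, "hand": -1}
  ]
}}

```text
time: 5.3
tool_pos: [0.5516, 0.066, 0.1764]
tool_rot: [0.243, 0.706, 0.641, 0.178]
contact_force: [0.3, -1.0, -0.9]
gripper_width: 0.178
grasp_force: 59.4
```

```bash
cat >> plan.py <<'E'
def st2(P=PORT):
    s=manip.state();p,R=pose();c,Rp,W=fit.frames(P);print('t',s['time'],'F',R.inv().apply(s['contact_force']).round(1),'M',R.inv().apply(s['ft_torque']).round(2),'w',s['gripper_width'].round(3),s['grasp_force'].round(1),'j',s['joint_pos'].round(2))
    print('pos',p.round(4),'in port frame mm',(Rp.inv().apply(p-c)*1e3).round(1),'tool z in port',Rp.inv().apply(R.as_matrix()[:,2]).round(3),'x ang',np.degrees(np.arctan2(*Rp.inv().apply(R.as_matrix()[:,0])[[1,0]])).round(1))
E
python3 - <<'E'
from plan import *
st2()
E
```

```text
Traceback (most recent call last):
  File "plan.py", line 23, in st2
    s=manip.state();p,R=pose();c,Rp,W=fit.frames(P);print('t',s['time'],'F',R.inv().apply(s['contact_force']).round(1),'M',R.inv().apply(s['ft_torque']).round(2),'w',s['gripper_width'].round(3),s['grasp_force'].round(1),'j',s['joint_pos'].round(2))
                                                                                                                                                                      ^^^^^^^^^^^^^^^^^^^^^^^^
AttributeError: 'float' object has no attribute 'round'
```

>>> {"api": "send_rows", "payload": {
  "rows": [
    {"x": 0, "y": 0, "z": 0.012, "wx": 0, "wy": 0, "wz": 0, "hand": -1},
    {"x": 0, "y": 0, "z": 0.012, "wx": 0, "wy": 0, "wz": 0, "hand": -1},
    {"x": 0, "y": 0, "z": 0.012, "wx": 0, "wy": 0, "wz": 0, "hand": -1},
    {"x": 0, "y": 0, "z": 0, "wx": 0, "wy": 0, "wz": 0, "hand": -1},
    {"x": 0, "y": 0, "z": 0, "wx": 0, "wy": 0, "wz": 0, "hand": -1},
    {"x": 0, "y": 0, "z": 0, "wx": 0, "wy": 0, "wz": -0.1, "hand": -1},
    {"x": 0, "y": 0, "z": 0, "wx": 0, "wy": 0, "wz": -0.1, "hand": -1},
    {"x": 0, "y": 0, "z": 0, "wx": 0, "wy": 0, "wz": -0.1, "hand": -1},
    {"x": 0, "y": 0, "z": 0, "wx": 0, "wy": 0, "wz": 0, "hand": -1},
    {"x": 0, "y": 0, "z": 0, "wx": 0, "wy": 0, "wz": 0, "hand": -1}
  ]
}}

```text
time: 6.13
tool_pos: [0.5551, 0.0657, 0.1729]
tool_rot: [0.263, 0.625, 0.719, 0.149]
contact_force: [-4.9, 0.5, 4.8]
gripper_width: 0.176
grasp_force: 60.5
```

```bash
sed -i "s/s\['gripper_width'\].round(3),s\['grasp_force'\].round(1)/round(s['gripper_width'],3),round(s['grasp_force'],1)/" plan.py
python3 - <<'E'
from plan import *
st2()
c,R,W=fit.frames(PORT);print('pregrip',(R.inv().apply([.5516-c[0],.066-c[1],.1764-c[2]])*1e3).round(1))
E
```

```text
t 6.1333 F [-0.1 -1.3 -6.8] M [ 0.64  0.17 -0.08] w 0.176 60.5 j [ 0.06 -0.41  2.21 -0.21  0.76  0.03]
pos [0.5551 0.0657 0.1729] in port frame mm [ 1.4  0.9 27. ] tool z in port [ 0.003  0.001 -1.   ] x ang 109.5
pregrip [ 0.5  0.5 31.9]
```

>>> {"api": "send_rows", "payload": {
  "rows": [
    {"x": 0, "y": 0, "z": 0, "wx": 0, "wy": 0, "wz": -0.148, "hand": -1},
    {"x": 0, "y": 0, "z": 0, "wx": 0, "wy": 0, "wz": -0.148, "hand": -1},
    {"x": 0, "y": 0, "z": 0, "wx": 0, "wy": 0, "wz": -0.148, "hand": -1},
    {"x": 0, "y": 0, "z": 0, "wx": 0, "wy": 0, "wz": -0.148, "hand": -1},
    {"x": 0, "y": 0, "z": 0, "wx": 0, "wy": 0, "wz": -0.148, "hand": -1},
    {"x": 0, "y": 0, "z": 0, "wx": 0, "wy": 0, "wz": -0.148, "hand": -1},
    {"x": 0, "y": 0, "z": 0, "wx": 0, "wy": 0, "wz": -0.148, "hand": -1},
    {"x": 0, "y": 0, "z": 0, "wx": 0, "wy": 0, "wz": -0.148, "hand": -1},
    {"x": 0, "y": 0, "z": 0, "wx": 0, "wy": 0, "wz": -0.148, "hand": -1},
    {"x": 0, "y": 0, "z": 0, "wx": 0, "wy": 0, "wz": -0.148, "hand": -1}
  ]
}}

```text
time: 6.97
tool_pos: [0.5553, 0.0657, 0.1732]
tool_rot: [0.302, 0.125, 0.945, -0.02]
contact_force: [-5.0, 0.5, 4.9]
gripper_width: 0.176
grasp_force: 60.4
```

>>> {"api": "send_rows", "payload": {
  "rows": [
    {"x": 0, "y": 0, "z": 0, "wx": 0, "wy": 0, "wz": 0, "hand": -1},
    {"x": 0, "y": 0, "z": 0, "wx": 0, "wy": 0, "wz": 0, "hand": -1},
    {"x": 0, "y": 0, "z": -0.01, "wx": 0, "wy": 0, "wz": 0, "hand": -1},
    {"x": 0, "y": 0, "z": -0.01, "wx": 0, "wy": 0, "wz": 0, "hand": -1},
    {"x": 0, "y": 0, "z": -0.01, "wx": 0, "wy": 0, "wz": 0, "hand": -1},
    {"x": 0, "y": 0, "z": -0.01, "wx": 0, "wy": 0, "wz": 0, "hand": -1},
    {"x": 0, "y": 0, "z": -0.01, "wx": 0, "wy": 0, "wz": 0, "hand": -1},
    {"x": 0, "y": 0, "z": -0.01, "wx": 0, "wy": 0, "wz": 0, "hand": -1},
    {"x": 0, "y": 0, "z": 0, "wx": 0, "wy": 0, "wz": 0, "hand": -1},
    {"x": 0, "y": 0, "z": 0, "wx": 0, "wy": 0, "wz": 0, "hand": -1}
  ]
}}

```text
time: 7.8
tool_pos: [0.5496, 0.0665, 0.1792]
tool_rot: [0.301, 0.128, 0.945, -0.02]
contact_force: [-1.1, 0.4, 2.3]
gripper_width: 0.177
grasp_force: 59.7
```

```bash
python3 - <<'E'
from plan import *
st2()
E
```

```text
t 7.8 F [-0.4  0.2 -2.5] M [-0.2   0.02  0.03] w 0.177 59.7 j [ 0.06 -0.44  2.21 -0.21  0.78 -1.13]
pos [0.5496 0.0665 0.1792] in port frame mm [ 0.4  0.5 35.4] tool z in port [ 0.002  0.    -1.   ] x ang 176.1
```

Unlocked and free. Drawing it out and carrying it to the tub.

>>> {"api": "send_rows", "payload": {
  "rows": [
    {"x": 0, "y": 0, "z": -0.04, "wx": 0, "wy": 0, "wz": 0, "hand": -1},
    {"x": 0, "y": 0, "z": -0.06, "wx": 0, "wy": 0, "wz": 0, "hand": -1},
    {"x": 0, "y": 0, "z": -0.06, "wx": 0, "wy": 0, "wz": 0, "hand": -1},
    {"x": 0, "y": 0, "z": -0.06, "wx": 0, "wy": 0, "wz": 0, "hand": -1},
    {"x": 0, "y": 0, "z": -0.08, "wx": 0, "wy": 0, "wz": 0, "hand": -1},
    {"x": 0, "y": 0, "z": -0.08, "wx": 0, "wy": 0, "wz": 0, "hand": -1},
    {"x": 0, "y": 0, "z": -0.08, "wx": 0, "wy": 0, "wz": 0, "hand": -1},
    {"x": 0, "y": 0, "z": -0.08, "wx": 0, "wy": 0, "wz": 0, "hand": -1},
    {"x": 0, "y": 0, "z": -0.08, "wx": 0, "wy": 0, "wz": 0, "hand": -1},
    {"x": 0, "y": 0, "z": 0, "wx": 0, "wy": 0, "wz": 0, "hand": -1}
  ]
}}

```text
time: 8.63
tool_pos: [0.497, 0.0775, 0.2585]
tool_rot: [0.303, 0.128, 0.944, -0.019]
contact_force: [0.8, 0.4, -1.5]
gripper_width: 0.179
grasp_force: 59.3
```

```bash
python3 - <<'E'
from plan import *
st2()
a=down(.4926,-.134,.19,150);b=down(.4926,-.134,.066,150)
rows(*a,9);rows(*b,6,cur=a)
m=cv2.inRange(cv2.cvtColor(cv2.imread('pics/raw_top.png'),cv2.COLOR_BGR2HSV),(0,0,150),(180,50,255))[180:240,325:390]
c=max(cv2.findContours(m,0,1)[0],key=cv2.contourArea);x,y,w,h=cv2.boundingRect(c);print(x+325,y+180,w,h,onz('top',(x+325+(w-1)/2,y+180+(h-1)/2),.09))
E
```

```text
t 8.6333 F [0.3 0.6 1.7] M [-0.01  0.39  0.03] w 0.179 59.3 j [ 0.1  -0.67  2.22 -0.21  1.   -1.14]
pos [0.497  0.0775 0.2585] in port frame mm [  1.9   0.9 131.2] tool z in port [ 0.006  0.001 -1.   ] x ang 176.1
n=9 xyz [-0.037 -0.15   0.062] w [0.0172 0.0858 0.0349] mm 24.9 deg 4.24
n=6 xyz [0.    0.    0.138] w [0. 0. 0.] mm 20.7 deg 0.0
338 187 41 46 [ 0.49131322 -0.13299429  0.09      ]
```

>>> {"api": "send_rows", "payload": {
  "rows": [
    {"x": -0.037, "y": -0.15, "z": 0.062, "wx": 0.0172, "wy": 0.0858, "wz": 0.0349, "hand": -1},
    {"x": -0.037, "y": -0.15, "z": 0.062, "wx": 0.0172, "wy": 0.0858, "wz": 0.0349, "hand": -1},
    {"x": -0.037, "y": -0.15, "z": 0.062, "wx": 0.0172, "wy": 0.0858, "wz": 0.0349, "hand": -1},
    {"x": -0.037, "y": -0.15, "z": 0.062, "wx": 0.0172, "wy": 0.0858, "wz": 0.0349, "hand": -1},
    {"x": -0.037, "y": -0.15, "z": 0.062, "wx": 0.0172, "wy": 0.0858, "wz": 0.0349, "hand": -1},
    {"x": -0.037, "y": -0.15, "z": 0.062, "wx": 0.0172, "wy": 0.0858, "wz": 0.0349, "hand": -1},
    {"x": -0.037, "y": -0.15, "z": 0.062, "wx": 0.0172, "wy": 0.0858, "wz": 0.0349, "hand": -1},
    {"x": -0.037, "y": -0.15, "z": 0.062, "wx": 0.0172, "wy": 0.0858, "wz": 0.0349, "hand": -1},
    {"x": -0.037, "y": -0.15, "z": 0.062, "wx": 0.0172, "wy": 0.0858, "wz": 0.0349, "hand": -1},
    {"x": 0, "y": 0, "z": 0, "wx": 0, "wy": 0, "wz": 0, "hand": -1}
  ]
}}

```text
time: 9.47
tool_pos: [0.4912, -0.1382, 0.1841]
tool_rot: [-0.005, 0.262, 0.965, -0.001]
contact_force: [0.4, 0.5, -2.0]
gripper_width: 0.177
grasp_force: 59.3
```

```bash
python3 - <<'E'
from plan import *
st2();rows(*down(.492,-.1335,.066,150),7)
E
```

```text
t 9.4667 F [-0.1  0.6  2. ] M [-0.01  0.03  0.05] w 0.177 59.3 j [-0.42 -0.19  1.92 -0.    1.42 -1.46]
pos [ 0.4912 -0.1382  0.1841] in port frame mm [ -10.1 -211.7   48.8] tool z in port [-0.582 -0.002 -0.813] x ang 157.3
n=7 xyz [0.001 0.005 0.113] w [-0.0009 -0.0017 -0.001 ] mm 16.9 deg 0.1
```

>>> {"api": "send_rows", "payload": {
  "rows": [
    {"x": 0, "y": 0.015, "z": 0.12, "wx": 0, "wy": 0, "wz": 0, "hand": -1},
    {"x": 0, "y": 0.015, "z": 0.12, "wx": 0, "wy": 0, "wz": 0, "hand": -1},
    {"x": 0, "y": 0, "z": 0.12, "wx": 0, "wy": 0, "wz": 0, "hand": -1},
    {"x": 0, "y": 0, "z": 0.12, "wx": 0, "wy": 0, "wz": 0, "hand": -1},
    {"x": 0, "y": 0, "z": 0.12, "wx": 0, "wy": 0, "wz": 0, "hand": -1},
    {"x": 0, "y": 0, "z": 0.1, "wx": 0, "wy": 0, "wz": 0, "hand": -1},
    {"x": 0, "y": 0, "z": 0.06, "wx": 0, "wy": 0, "wz": 0, "hand": -1},
    {"x": 0, "y": 0, "z": 0, "wx": 0, "wy": 0, "wz": 0, "hand": -1},
    {"x": 0, "y": 0, "z": 0, "wx": 0, "wy": 0, "wz": 0, "hand": -0.6},
    {"x": 0, "y": 0, "z": 0, "wx": 0, "wy": 0, "wz": 0, "hand": -0.2}
  ]
}}

```text
time: 10.3
tool_pos: [0.495, -0.1312, 0.0745]
tool_rot: [-0.001, 0.259, 0.966, -0.001]
contact_force: [-0.1, -0.7, 0.7]
gripper_width: 0.329
grasp_force: 0.0
```

>>> {"api": "send_rows", "payload": {
  "rows": [
    {"x": 0, "y": 0, "z": 0, "wx": 0, "wy": 0, "wz": 0, "hand": -0.1},
    {"x": 0, "y": 0, "z": 0, "wx": 0, "wy": 0, "wz": 0, "hand": 0},
    {"x": 0, "y": 0, "z": 0, "wx": 0, "wy": 0, "wz": 0, "hand": 0},
    {"x": 0, "y": 0, "z": -0.05, "wx": 0, "wy": 0, "wz": 0, "hand": 0},
    {"x": 0, "y": 0, "z": -0.1, "wx": 0, "wy": 0, "wz": 0, "hand": 0},
    {"x": 0, "y": 0, "z": -0.15, "wx": 0, "wy": 0, "wz": 0, "hand": 0},
    {"x": 0, "y": 0, "z": -0.25, "wx": 0, "wy": 0, "wz": 0, "hand": 0},
    {"x": 0, "y": 0, "z": -0.25, "wx": 0, "wy": 0, "wz": 0, "hand": 0},
    {"x": 0, "y": 0, "z": -0.25, "wx": 0, "wy": 0, "wz": 0, "hand": 0},
    {"x": 0, "y": 0, "z": -0.25, "wx": 0, "wy": 0, "wz": 0, "hand": 0}
  ]
}}

```text
time: 11.13
tool_pos: [0.4944, -0.1308, 0.2706]
tool_rot: [-0.001, 0.259, 0.966, -0.001]
contact_force: [0.5, -0.5, -0.2]
gripper_width: 0.495
grasp_force: 0.0
```

```bash
python3 - <<'E'
from plan import *
from plant import grab_frame
st2()
S=grab_frame('scene');T=grab_frame('top');cv2.imwrite('pics/raw_scene2.png',S);cv2.imwrite('pics/raw_top2.png',T)
g=lambda i,x,y,w,h:cv2.resize(i[y:y+h,x:x+w],None,fx=8,fy=8,interpolation=cv2.INTER_CUBIC)
z=np.vstack([np.hstack([g(S,205,195,50,37),g(T,208,165,50,37)]),np.hstack([g(S,262,150,50,37),g(T,330,175,50,37)])])
cv2.imwrite('pics/b.png',z)
a=down(.562,.268,.20,208)
rows(*a,20)
E
```

```text
t 11.1333 F [-0.7 -0.2  0.2] M [-0.02 -0.02  0.03] w 0.495 0.0 j [-0.4  -0.24  1.82 -0.    1.56 -1.45]
pos [ 0.4944 -0.1308  0.2706] in port frame mm [  40.8 -203.8  118.7] tool z in port [-0.576 -0.001 -0.817] x ang 157.7
n=20 xyz [-0.016  0.14   0.026] w [-0.0004  0.0007 -0.0645] mm 21.5 deg 2.9
```

View pics/b.png

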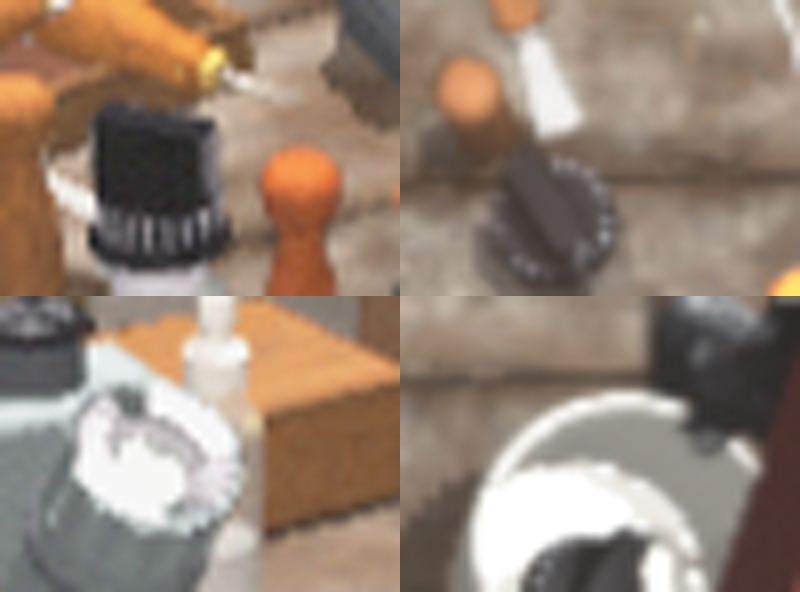

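The tub panel shows the spent cartridge's black end inside the rim at (590,570). The port is empty, with a slot at its upper rear (130,400). The fresh cartridge is undisturbed, wing from (515,165) to (575,255). Moving over the fresh one.

```bash
python3 - <<'E'
from plan import *
a=down(.561,.268,.22,208.5)
rows(*a,14); rows(*a,15)
k=lambda p:np.array(p)/8+[208,165]-.5-np.array([400/8,0])
for p in((515,165),(573,255),(508,188),(525,150),(560,262),(582,243)):print(p,onz('top',k(p),.082))
for p in((115,102),(217,122),(95,110),(205,140)):print(p,onz('scene',np.array(p)/8+[205,195]-.5,.082))
E
```

```text
n=14 xyz [-0.021  0.2    0.027] w [-0.0006  0.001  -0.0929] mm 30.5 deg 4.18
n=15 xyz [-0.02   0.187  0.026] w [-0.0005  0.0009 -0.0867] mm 28.5 deg 3.9
(515, 165) [0.57750784 0.27974497 0.082     ]
(573, 255) [0.54184611 0.25781663 0.082     ]
(508, 188) [0.56853633 0.28248706 0.082     ]
(525, 150) [0.58332708 0.27586324 0.082     ]
(560, 262) [0.53923246 0.26280629 0.082     ]
(582, 243) [0.54644028 0.25433075 0.082     ]
(115, 102) [0.57848531 0.27160343 0.082     ]
(217, 122) [0.5441316  0.25021621 0.082     ]
(95, 110) [0.57729965 0.28040157 0.082     ]
(205, 140) [0.53508076 0.26056794 0.082     ]
```

>>> {"api": "send_rows", "payload": {
  "rows": [
    {"x": -0.021, "y": 0.1, "z": 0.014, "wx": 0, "wy": 0, "wz": -0.047, "hand": 0.1},
    {"x": -0.021, "y": 0.2, "z": 0.027, "wx": 0, "wy": 0, "wz": -0.093, "hand": 0.1},
    {"x": -0.021, "y": 0.2, "z": 0.027, "wx": 0, "wy": 0, "wz": -0.093, "hand": 0.1},
    {"x": -0.021, "y": 0.2, "z": 0.027, "wx": 0, "wy": 0, "wz": -0.093, "hand": 0.1},
    {"x": -0.021, "y": 0.2, "z": 0.027, "wx": 0, "wy": 0, "wz": -0.093, "hand": 0.1},
    {"x": -0.021, "y": 0.2, "z": 0.027, "wx": 0, "wy": 0, "wz": -0.093, "hand": 0.1},
    {"x": -0.021, "y": 0.2, "z": 0.027, "wx": 0, "wy": 0, "wz": -0.093, "hand": 0.1},
    {"x": -0.021, "y": 0.2, "z": 0.027, "wx": 0, "wy": 0, "wz": -0.093, "hand": 0.1},
    {"x": -0.021, "y": 0.2, "z": 0.027, "wx": 0, "wy": 0, "wz": -0.093, "hand": 0.1},
    {"x": -0.021, "y": 0.2, "z": 0.027, "wx": 0, "wy": 0, "wz": -0.093, "hand": 0.1}
  ]
}}

```text
time: 12.07
tool_pos: [0.5837, 0.1367, 0.229]
tool_rot: [-0.002, -0.087, 0.996, 0.0]
contact_force: [0.7, -0.4, 0.8]
gripper_width: 0.551
grasp_force: 0.0
```

```bash
python3 - <<'E'
from plan import *
st2();a=down(.560,.268,.21,209);rows(*a,6)
E
```

```text
t 12.0667 F [-0.6 -0.5 -0.8] M [ 0.   -0.07  0.05] w 0.551 0.0 j [ 0.11 -0.    1.67  0.    1.47 -1.64]
pos [0.5837 0.1367 0.229 ] in port frame mm [44.9 76.1 65. ] tool z in port [-0.577 -0.001 -0.817] x ang -154.3
n=6 xyz [-0.02   0.148  0.021] w [ 0.0002 -0.0008 -0.0706] mm 22.6 deg 3.18
```

>>> {"api": "send_rows", "payload": {
  "rows": [
    {"x": -0.02, "y": 0.148, "z": 0.021, "wx": 0, "wy": 0, "wz": -0.07, "hand": 0.1},
    {"x": -0.02, "y": 0.148, "z": 0.021, "wx": 0, "wy": 0, "wz": -0.07, "hand": 0.1},
    {"x": -0.02, "y": 0.148, "z": 0.021, "wx": 0, "wy": 0, "wz": -0.07, "hand": 0.1},
    {"x": -0.02, "y": 0.148, "z": 0.021, "wx": 0, "wy": 0, "wz": -0.07, "hand": 0.1},
    {"x": -0.02, "y": 0.148, "z": 0.021, "wx": 0, "wy": 0, "wz": -0.07, "hand": 0.1},
    {"x": -0.02, "y": 0.148, "z": 0.021, "wx": 0, "wy": 0, "wz": -0.07, "hand": 0.1},
    {"x": 0, "y": 0, "z": 0, "wx": 0, "wy": 0, "wz": 0, "hand": 0.1},
    {"x": 0, "y": 0, "z": 0, "wx": 0, "wy": 0, "wz": 0, "hand": 0.1},
    {"x": 0, "y": 0, "z": 0, "wx": 0, "wy": 0, "wz": 0, "hand": 0.1},
    {"x": 0, "y": 0, "z": 0, "wx": 0, "wy": 0, "wz": 0, "hand": 0.1}
  ]
}}

```text
time: 12.9
tool_pos: [0.5608, 0.2663, 0.2105]
tool_rot: [-0.002, -0.247, 0.969, 0.0]
contact_force: [0.4, -0.6, 0.1]
gripper_width: 0.55
grasp_force: 0.0
```

```bash
python3 - <<'E'
from plan import *
st2();a=down(.560,.268,.21,209);rows(*a,1);rows(*down(.560,.268,.055,209),8)
E
```

```text
t 12.9 F [-0.1 -0.7 -0.1] M [0.04 0.03 0.02] w 0.55 0.0 j [ 0.32  0.06  1.64  0.    1.44 -1.75]
pos [0.5608 0.2663 0.2105] in port frame mm [ -5.2 198.5  77.5] tool z in port [-0.576 -0.001 -0.817] x ang -134.2
n=1 xyz [-0.001  0.013  0.004] w [ 0.0019 -0.0042 -0.0099] mm 2.0 deg 0.49
n=8 xyz [-0.     0.001  0.13 ] w [ 0.0002 -0.0005 -0.0012] mm 19.4 deg 0.06
```

>>> {"api": "send_rows", "payload": {
  "rows": [
    {"x": 0, "y": 0.01, "z": 0.13, "wx": 0, "wy": 0, "wz": -0.01, "hand": 0.1},
    {"x": 0, "y": 0, "z": 0.15, "wx": 0, "wy": 0, "wz": 0, "hand": 0.1},
    {"x": 0, "y": 0, "z": 0.15, "wx": 0, "wy": 0, "wz": 0, "hand": 0.1},
    {"x": 0, "y": 0, "z": 0.15, "wx": 0, "wy": 0, "wz": 0, "hand": 0.1},
    {"x": 0, "y": 0, "z": 0.13, "wx": 0, "wy": 0, "wz": 0, "hand": 0.1},
    {"x": 0, "y": 0, "z": 0.12, "wx": 0, "wy": 0, "wz": 0, "hand": 0.1},
    {"x": 0, "y": 0, "z": 0.1, "wx": 0, "wy": 0, "wz": 0, "hand": 0.1},
    {"x": 0, "y": 0, "z": 0.08, "wx": 0, "wy": 0, "wz": 0, "hand": 0.1},
    {"x": 0, "y": 0, "z": 0.02, "wx": 0, "wy": 0, "wz": 0, "hand": 0.1},
    {"x": 0, "y": 0, "z": 0, "wx": 0, "wy": 0, "wz": 0, "hand": 0.1}
  ]
}}

```text
time: 13.73
tool_pos: [0.5587, 0.2676, 0.0548]
tool_rot: [-0.003, -0.251, 0.968, 0.0]
contact_force: [0.9, 0.5, 0.6]
gripper_width: 0.546
grasp_force: 0.0
```

```bash
python3 - <<'E'
from plan import *
st2();rows(*down(.560,.268,.054,209),1)
E
```

```text
t 13.7333 F [-1.  -0.  -0.7] M [-0.02 -0.02  0.02] w 0.546 0.0 j [ 0.33  0.21  1.75  0.    1.19 -1.75]
pos [0.5587 0.2676 0.0548] in port frame mm [-96.5 199.4 -48.7] tool z in port [-0.578 -0.002 -0.816] x ang -133.6
n=1 xyz [-0.009 -0.002  0.005] w [ 0.0027 -0.007   0.0007] mm 1.6 deg 0.34
```

Closing gently, then hard, then lifting.

>>> {"api": "send_rows", "payload": {
  "rows": [
    {"x": -0.006, "y": 0, "z": 0.003, "wx": 0, "wy": 0, "wz": 0, "hand": -0.3},
    {"x": 0, "y": 0, "z": 0, "wx": 0, "wy": 0, "wz": 0, "hand": -0.45},
    {"x": 0, "y": 0, "z": 0, "wx": 0, "wy": 0, "wz": 0, "hand": -0.55},
    {"x": 0, "y": 0, "z": 0, "wx": 0, "wy": 0, "wz": 0, "hand": -0.65},
    {"x": 0, "y": 0, "z": 0, "wx": 0, "wy": 0, "wz": 0, "hand": -1},
    {"x": 0, "y": 0, "z": 0, "wx": 0, "wy": 0, "wz": 0, "hand": -1},
    {"x": 0, "y": 0, "z": 0, "wx": 0, "wy": 0, "wz": 0, "hand": -1},
    {"x": 0, "y": 0, "z": 0, "wx": 0, "wy": 0, "wz": 0, "hand": -1},
    {"x": 0, "y": 0, "z": 0, "wx": 0, "wy": 0, "wz": 0, "hand": -1},
    {"x": 0, "y": 0, "z": 0, "wx": 0, "wy": 0, "wz": 0, "hand": -1}
  ]
}}

```text
time: 14.57
tool_pos: [0.5607, 0.2692, 0.0567]
tool_rot: [-0.001, -0.251, 0.968, 0.001]
contact_force: [-0.3, -0.4, 5.7]
gripper_width: 0.173
grasp_force: 60.3
```

```bash
python3 - <<'E'
from plan import *
st2();p,R=pose()
u=p+[-.04,-.03,.20];rows(p+[0,0,.12],R,5)
b=port(.131,80);rows(*b,16,cur=(p+[0,0,.18],R))
E
```

```text
t 14.5667 F [ 0.5 -0.2 -5.7] M [ 0.07  0.05 -0.02] w 0.173 60.3 j [ 0.33  0.21  1.75  0.    1.19 -1.75]
pos [0.5607 0.2692 0.0567] in port frame mm [-94.  201.4 -48.1] tool z in port [-0.575  0.    -0.818] x ang -133.7
n=5 xyz [ 0.    0.   -0.16] w [0. 0. 0.] mm 24.0 deg 0.0
n=16 xyz [ 0.037 -0.078 -0.018] w [ 0.0157 -0.0475  0.0599] mm 13.2 deg 3.51
```

>>> {"api": "send_rows", "payload": {
  "rows": [
    {"x": 0, "y": 0, "z": -0.08, "wx": 0, "wy": 0, "wz": 0, "hand": -1},
    {"x": 0, "y": 0, "z": -0.14, "wx": 0, "wy": 0, "wz": 0, "hand": -1},
    {"x": 0, "y": 0, "z": -0.18, "wx": 0, "wy": 0, "wz": 0, "hand": -1},
    {"x": 0, "y": 0, "z": -0.2, "wx": 0, "wy": 0, "wz": 0, "hand": -1},
    {"x": 0, "y": 0, "z": -0.2, "wx": 0, "wy": 0, "wz": 0, "hand": -1},
    {"x": 0, "y": 0, "z": -0.2, "wx": 0, "wy": 0, "wz": 0, "hand": -1},
    {"x": 0, "y": 0, "z": -0.2, "wx": 0, "wy": 0, "wz": 0, "hand": -1},
    {"x": 0.037, "y": -0.078, "z": -0.018, "wx": 0.0157, "wy": -0.0475, "wz": 0.06, "hand": -1},
    {"x": 0.037, "y": -0.078, "z": -0.018, "wx": 0.0157, "wy": -0.0475, "wz": 0.06, "hand": -1},
    {"x": 0.037, "y": -0.078, "z": -0.018, "wx": 0.0157, "wy": -0.0475, "wz": 0.06, "hand": -1}
  ]
}}

```text
time: 15.4
tool_pos: [0.5608, 0.2296, 0.2437]
tool_rot: [0.058, -0.181, 0.982, -0.004]
contact_force: [-0.3, 0.6, -2.8]
gripper_width: 0.171
grasp_force: 59.4
```

>>> {"api": "send_rows", "payload": {
  "rows": [
    {"x": 0.037, "y": -0.078, "z": -0.018, "wx": 0.0157, "wy": -0.0475, "wz": 0.06, "hand": -1},
    {"x": 0.037, "y": -0.078, "z": -0.018, "wx": 0.0157, "wy": -0.0475, "wz": 0.06, "hand": -1},
    {"x": 0.037, "y": -0.078, "z": -0.018, "wx": 0.0157, "wy": -0.0475, "wz": 0.06, "hand": -1},
    {"x": 0.037, "y": -0.078, "z": -0.018, "wx": 0.0157, "wy": -0.0475, "wz": 0.06, "hand": -1},
    {"x": 0.037, "y": -0.078, "z": -0.018, "wx": 0.0157, "wy": -0.0475, "wz": 0.06, "hand": -1},
    {"x": 0.037, "y": -0.078, "z": -0.018, "wx": 0.0157, "wy": -0.0475, "wz": 0.06, "hand": -1},
    {"x": 0.037, "y": -0.078, "z": -0.018, "wx": 0.0157, "wy": -0.0475, "wz": 0.06, "hand": -1},
    {"x": 0.037, "y": -0.078, "z": -0.018, "wx": 0.0157, "wy": -0.0475, "wz": 0.06, "hand": -1},
    {"x": 0, "y": 0, "z": 0, "wx": 0, "wy": 0, "wz": 0, "hand": -1},
    {"x": 0, "y": 0, "z": 0, "wx": 0, "wy": 0, "wz": 0, "hand": -1}
  ]
}}

```text
time: 16.23
tool_pos: [0.5309, 0.1299, 0.2557]
tool_rot: [0.209, 0.009, 0.978, -0.014]
contact_force: [1.0, 0.0, -1.3]
gripper_width: 0.175
grasp_force: 59.3
```

```bash
python3 - <<'E'
from plan import *
st2();rows(*port(.131,80),5)
E
```

```text
t 16.2333 F [-0.4  0.1  1.6] M [-0.04  0.34 -0.02] w 0.175 59.3 j [ 0.15 -0.42  2.02 -0.1   1.13 -1.38]
pos [0.5309 0.1299 0.2557] in port frame mm [ 19.   58.9 115.8] tool z in port [-0.191  0.051 -0.98 ] x ang -170.0
n=5 xyz [ 0.033 -0.076 -0.02 ] w [ 0.0155 -0.0484  0.06  ] mm 12.8 deg 3.54
```

>>> {"api": "send_rows", "payload": {
  "rows": [
    {"x": 0.033, "y": -0.076, "z": -0.02, "wx": 0.0155, "wy": -0.0484, "wz": 0.06, "hand": -1},
    {"x": 0.033, "y": -0.076, "z": -0.02, "wx": 0.0155, "wy": -0.0484, "wz": 0.06, "hand": -1},
    {"x": 0.033, "y": -0.076, "z": -0.02, "wx": 0.0155, "wy": -0.0484, "wz": 0.06, "hand": -1},
    {"x": 0.033, "y": -0.076, "z": -0.02, "wx": 0.0155, "wy": -0.0484, "wz": 0.06, "hand": -1},
    {"x": 0.033, "y": -0.076, "z": -0.02, "wx": 0.0155, "wy": -0.0484, "wz": 0.06, "hand": -1},
    {"x": 0, "y": 0, "z": 0, "wx": 0, "wy": 0, "wz": 0, "hand": -1},
    {"x": 0, "y": 0, "z": 0, "wx": 0, "wy": 0, "wz": 0, "hand": -1},
    {"x": 0, "y": 0, "z": 0, "wx": 0, "wy": 0, "wz": 0, "hand": -1},
    {"x": 0, "y": 0, "z": 0, "wx": 0, "wy": 0, "wz": 0, "hand": -1},
    {"x": 0, "y": 0, "z": 0, "wx": 0, "wy": 0, "wz": 0, "hand": -1}
  ]
}}

```text
time: 17.07
tool_pos: [0.4972, 0.0773, 0.2583]
tool_rot: [0.301, 0.128, 0.945, -0.02]
contact_force: [-0.4, 0.8, -0.9]
gripper_width: 0.174
grasp_force: 59.5
```

```bash
python3 - <<'E'
from plan import *
from plant import grab_frame
st2();P=list(PORT);c,R,W=fit.frames(PORT);o=R.apply([.0005,.0005,0]);q=port(.131,80);rows(q[0]+o,q[1],1)
# in-hand check: project expected flange rim and wing
S=grab_frame('scene');T=grab_frame('top')
p,Rt=pose();D=np.vstack([np.c_[26*np.cos(t:=np.linspace(0,2*np.pi,90)),26*np.sin(t),0*t+z] for z in(32,37)])/1e3
def pts(L): # cart pts: origin 56.7 mm beyond TCP along tool z
    L=np.atleast_2d(L);return p+Rt.apply(np.c_[L[:,0],-L[:,1],.0567-L[:,2]])
z=[]
for n,I in(('scene',S),('top',T)):
    u=proj(n,pts(D));s=proj(n,pts(np.c_[15*np.cos(t),15*np.sin(t),0*t]/1e3 if 1 else 0))
    a=np.floor(u.mean(0)-[25,25]).astype(int);J=cv2.resize(I[a[1]:a[1]+50,a[0]:a[0]+50],None,fx=8,fy=8,interpolation=cv2.INTER_CUBIC)
    J=np.clip(J*1.5+15.,0,255).astype(np.uint8)
    for x,y in np.vstack([u,s]):cv2.circle(J,(int((x-a[0]+.5)*8),int((y-a[1]+.5)*8)),1,(0,0,255),-1)
    z.append(J)
cv2.imwrite('pics/c.png',np.hstack(z))
E
```

```text
t 17.0667 F [1.  0.6 0.4] M [0.04 0.49 0.04] w 0.174 59.5 j [ 0.1  -0.66  2.22 -0.2   1.   -1.14]
pos [0.4972 0.0773 0.2583] in port frame mm [  1.9   0.7 130.8] tool z in port [ 0.001  0.    -1.   ] x ang 176.0
n=1 xyz [ 0.009 -0.002 -0.001] w [0.0006 0.0017 0.0003] mm 1.5 deg 0.08
```

View pics/c.png

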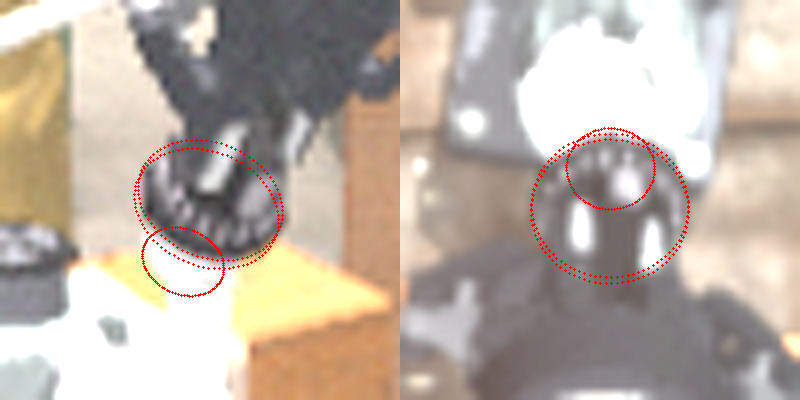

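The projected flange outlines sit within about 1 px of the real flange: scene (210,205), top (610,205). The grasp is near nominal, so I'll start the insertion.

>>> {"api": "send_rows", "payload": {
  "rows": [
    {"x": 0.004, "y": 0, "z": 0.06, "wx": 0, "wy": 0, "wz": 0, "hand": -1},
    {"x": 0, "y": 0, "z": 0.07, "wx": 0, "wy": 0, "wz": 0, "hand": -1},
    {"x": 0, "y": 0, "z": 0.07, "wx": 0, "wy": 0, "wz": 0, "hand": -1},
    {"x": 0, "y": 0, "z": 0.07, "wx": 0, "wy": 0, "wz": 0, "hand": -1},
    {"x": 0, "y": 0, "z": 0.07, "wx": 0, "wy": 0, "wz": 0, "hand": -1},
    {"x": 0, "y": 0, "z": 0.06, "wx": 0, "wy": 0, "wz": 0, "hand": -1},
    {"x": 0, "y": 0, "z": 0.03, "wx": 0, "wy": 0, "wz": 0, "hand": -1},
    {"x": 0, "y": 0, "z": 0, "wx": 0, "wy": 0, "wz": 0, "hand": -1},
    {"x": 0, "y": 0, "z": 0, "wx": 0, "wy": 0, "wz": 0, "hand": -1},
    {"x": 0, "y": 0, "z": 0, "wx": 0, "wy": 0, "wz": 0, "hand": -1}
  ]
}}

```text
time: 18.0
tool_pos: [0.5327, 0.0697, 0.2053]
tool_rot: [0.301, 0.129, 0.945, -0.02]
contact_force: [-0.5, 0.1, -2.0]
gripper_width: 0.174
grasp_force: 59.5
```

```bash
python3 - <<'E'
from plan import *
st2();c,R,W=fit.frames(PORT);o=R.apply([.0005,.0005,0]);q=port(.048,80);rows(q[0]+o,q[1],1)
E
```

```text
t 18.0 F [ 1.6 -0.1  1.4] M [-0.01  0.51 -0.01] w 0.174 59.5 j [ 0.07 -0.52  2.22 -0.21  0.85 -1.14]
pos [0.5327 0.0697 0.2053] in port frame mm [ 1.3  0.3 66.6] tool z in port [ 0.003  0.    -1.   ] x ang 176.0
n=1 xyz [0.006 0.001 0.124] w [ 0.0004  0.0033 -0.0006] mm 18.6 deg 0.15
```

>>> {"api": "send_rows", "payload": {
  "rows": [
    {"x": 0.003, "y": 0, "z": 0.02, "wx": 0, "wy": 0, "wz": 0, "hand": -1},
    {"x": 0.002, "y": 0, "z": 0.02, "wx": 0, "wy": 0, "wz": 0, "hand": -1},
    {"x": 0, "y": 0, "z": 0.02, "wx": 0, "wy": 0, "wz": 0, "hand": -1},
    {"x": 0, "y": 0, "z": 0.02, "wx": 0, "wy": 0, "wz": 0, "hand": -1},
    {"x": 0, "y": 0, "z": 0.02, "wx": 0, "wy": 0, "wz": 0, "hand": -1},
    {"x": 0, "y": 0, "z": 0.02, "wx": 0, "wy": 0, "wz": 0, "hand": -1},
    {"x": 0, "y": 0, "z": 0, "wx": 0, "wy": 0, "wz": 0, "hand": -1},
    {"x": 0, "y": 0, "z": 0, "wx": 0, "wy": 0, "wz": 0, "hand": -1},
    {"x": 0, "y": 0, "z": 0, "wx": 0, "wy": 0, "wz": 0, "hand": -1},
    {"x": 0, "y": 0, "z": 0, "wx": 0, "wy": 0, "wz": 0, "hand": -1}
  ]
}}

```text
time: 18.83
tool_pos: [0.542, 0.0678, 0.1897]
tool_rot: [0.301, 0.129, 0.945, -0.02]
contact_force: [0.3, 0.2, -2.8]
gripper_width: 0.177
grasp_force: 59.4
```

```bash
python3 - <<'E'
from plan import *
st2()
E
```

```text
t 18.8333 F [1.4 0.1 2.4] M [ 0.01  0.59 -0.02] w 0.177 59.4 j [ 0.07 -0.47  2.22 -0.21  0.81 -1.13]
pos [0.542  0.0678 0.1897] in port frame mm [ 0.1  0.3 48.3] tool z in port [ 0.002  0.    -1.   ] x ang 176.0
```

>>> {"api": "send_rows", "payload": {
  "rows": [
    {"x": 0, "y": 0, "z": 0.015, "wx": 0, "wy": 0, "wz": 0, "hand": -1},
    {"x": 0, "y": 0, "z": 0.015, "wx": 0, "wy": 0, "wz": 0, "hand": -1},
    {"x": 0, "y": 0, "z": 0.015, "wx": 0, "wy": 0, "wz": 0, "hand": -1},
    {"x": 0, "y": 0, "z": 0.015, "wx": 0, "wy": 0, "wz": 0, "hand": -1},
    {"x": 0, "y": 0, "z": 0.015, "wx": 0, "wy": 0, "wz": 0, "hand": -1},
    {"x": 0, "y": 0, "z": 0, "wx": 0, "wy": 0, "wz": 0, "hand": -1},
    {"x": 0, "y": 0, "z": 0, "wx": 0, "wy": 0, "wz": 0, "hand": -1},
    {"x": 0, "y": 0, "z": 0, "wx": 0, "wy": 0, "wz": 0, "hand": -1},
    {"x": 0, "y": 0, "z": 0, "wx": 0, "wy": 0, "wz": 0, "hand": -1},
    {"x": 0, "y": 0, "z": 0, "wx": 0, "wy": 0, "wz": 0, "hand": -1}
  ]
}}

```text
time: 19.67
tool_pos: [0.5482, 0.0667, 0.1801]
tool_rot: [0.301, 0.129, 0.945, -0.019]
contact_force: [-2.7, 2.8, -2.2]
gripper_width: 0.174
grasp_force: 59.7
```

```bash
python3 - <<'E'
from plan import *
st2()
E
```

```text
t 19.6667 F [ 4.1  1.9 -0.1] M [-0.44  1.   -0.04] w 0.174 59.7 j [ 0.06 -0.44  2.21 -0.21  0.79 -1.13]
pos [0.5482 0.0667 0.1801] in port frame mm [-0.2  0.5 36.9] tool z in port [ 0.001  0.    -1.   ] x ang 176.0
```

>>> {"api": "send_rows", "payload": {
  "rows": [
    {"x": 0.004, "y": 0.002, "z": 0.012, "wx": 0, "wy": 0, "wz": 0, "hand": -1},
    {"x": 0.003, "y": 0.002, "z": 0.012, "wx": 0, "wy": 0, "wz": 0, "hand": -1},
    {"x": 0, "y": 0, "z": 0.012, "wx": 0, "wy": 0, "wz": 0, "hand": -1},
    {"x": 0, "y": 0, "z": 0.012, "wx": 0, "wy": 0, "wz": 0, "hand": -1},
    {"x": 0, "y": 0, "z": 0.012, "wx": 0, "wy": 0, "wz": 0, "hand": -1},
    {"x": 0, "y": 0, "z": 0, "wx": 0, "wy": 0, "wz": 0, "hand": -1},
    {"x": 0, "y": 0, "z": 0, "wx": 0, "wy": 0, "wz": 0, "hand": -1},
    {"x": 0, "y": 0, "z": 0, "wx": 0, "wy": 0, "wz": 0, "hand": -1},
    {"x": 0, "y": 0, "z": 0, "wx": 0, "wy": 0, "wz": 0, "hand": -1},
    {"x": 0, "y": 0, "z": 0, "wx": 0, "wy": 0, "wz": 0, "hand": -1}
  ]
}}

```text
time: 20.5
tool_pos: [0.5529, 0.066, 0.1732]
tool_rot: [0.301, 0.129, 0.945, -0.02]
contact_force: [-7.0, 0.2, 2.2]
gripper_width: 0.172
grasp_force: 60.5
```

```bash
python3 - <<'E'
from plan import *
st2()
E
```

```text
t 20.5 F [ 4.3 -1.6 -5.8] M [-0.    1.07 -0.03] w 0.172 60.5 j [ 0.06 -0.42  2.21 -0.22  0.77 -1.13]
pos [0.5529 0.066  0.1732] in port frame mm [-0.3  0.7 28.5] tool z in port [ 0.002 -0.001 -1.   ] x ang 176.0
```

>>> {"api": "send_rows", "payload": {
  "rows": [
    {"x": 0.005, "y": -0.002, "z": 0.005, "wx": 0, "wy": 0, "wz": 0, "hand": -1},
    {"x": 0.003, "y": 0, "z": 0.005, "wx": 0, "wy": 0, "wz": 0, "hand": -1},
    {"x": 0, "y": 0, "z": 0, "wx": 0, "wy": 0, "wz": 0, "hand": -1},
    {"x": 0, "y": 0, "z": 0, "wx": 0, "wy": 0, "wz": 0, "hand": -1},
    {"x": 0, "y": 0, "z": 0, "wx": 0, "wy": 0, "wz": 0.1, "hand": -1},
    {"x": 0, "y": 0, "z": 0, "wx": 0, "wy": 0, "wz": 0.1, "hand": -1},
    {"x": 0, "y": 0, "z": 0, "wx": 0, "wy": 0, "wz": 0.1, "hand": -1},
    {"x": 0, "y": 0, "z": 0, "wx": 0, "wy": 0, "wz": 0, "hand": -1},
    {"x": 0, "y": 0, "z": 0, "wx": 0, "wy": 0, "wz": 0, "hand": -1},
    {"x": 0, "y": 0, "z": 0, "wx": 0, "wy": 0, "wz": 0, "hand": -1}
  ]
}}

```text
time: 21.33
tool_pos: [0.5534, 0.0665, 0.1728]
tool_rot: [0.302, 0.239, 0.923, 0.017]
contact_force: [-10.2, 3.4, 6.5]
gripper_width: 0.175
grasp_force: 61.3
```

```bash
python3 - <<'E'
from plan import *
st2()
E
```

```text
t 21.3333 F [  5.1  -0.2 -11.5] M [-0.08  1.25  0.16] w 0.175 61.3 j [ 0.06 -0.42  2.21 -0.22  0.76 -0.89]
pos [0.5534 0.0665 0.1728] in port frame mm [-0.2  1.3 28. ] tool z in port [ 0.004  0.001 -1.   ] x ang 162.4
```

>>> {"api": "send_rows", "payload": {
  "rows": [
    {"x": 0.004, "y": 0, "z": -0.005, "wx": 0, "wy": 0, "wz": 0, "hand": -1},
    {"x": 0, "y": 0, "z": 0, "wx": 0, "wy": 0, "wz": 0.1, "hand": -1},
    {"x": 0, "y": 0, "z": 0, "wx": 0, "wy": 0, "wz": 0.1, "hand": -1},
    {"x": 0, "y": 0, "z": 0, "wx": 0, "wy": 0, "wz": 0.1, "hand": -1},
    {"x": 0, "y": 0, "z": 0, "wx": 0, "wy": 0, "wz": 0.1, "hand": -1},
    {"x": 0, "y": 0, "z": 0, "wx": 0, "wy": 0, "wz": 0.1, "hand": -1},
    {"x": 0, "y": 0, "z": 0, "wx": 0, "wy": 0, "wz": 0.1, "hand": -1},
    {"x": 0, "y": 0, "z": 0, "wx": 0, "wy": 0, "wz": 0, "hand": -1},
    {"x": 0, "y": 0, "z": 0, "wx": 0, "wy": 0, "wz": 0, "hand": -1},
    {"x": 0, "y": 0, "z": 0, "wx": 0, "wy": 0, "wz": 0, "hand": -1}
  ]
}}

```text
time: 22.17
tool_pos: [0.553, 0.0666, 0.1734]
tool_rot: [0.291, 0.448, 0.841, 0.087]
contact_force: [-6.2, 2.5, 5.0]
gripper_width: 0.174
grasp_force: 60.8
```

```bash
python3 - <<'E'
from plan import *
st2()
E
```

```text
t 22.1667 F [ 2.6 -0.8 -7.9] M [0.37 0.78 0.01] w 0.174 60.8 j [ 0.06 -0.42  2.21 -0.22  0.76 -0.42]
pos [0.553  0.0666 0.1734] in port frame mm [-0.2  1.3 28.7] tool z in port [ 0.006  0.001 -1.   ] x ang 135.5
```

>>> {"api": "send_rows", "payload": {
  "rows": [
    {"x": 0, "y": 0, "z": 0, "wx": 0, "wy": 0, "wz": 0.13, "hand": -1},
    {"x": 0, "y": 0, "z": 0, "wx": 0, "wy": 0, "wz": 0.13, "hand": -1},
    {"x": 0, "y": 0, "z": 0, "wx": 0, "wy": 0, "wz": 0.13, "hand": -1},
    {"x": 0, "y": 0, "z": 0, "wx": 0, "wy": 0, "wz": 0.13, "hand": -1},
    {"x": 0, "y": 0, "z": 0, "wx": 0, "wy": 0, "wz": 0.13, "hand": -1},
    {"x": 0, "y": 0, "z": 0, "wx": 0, "wy": 0, "wz": 0.13, "hand": -1},
    {"x": 0, "y": 0, "z": 0, "wx": 0, "wy": 0, "wz": 0.1, "hand": -1},
    {"x": 0, "y": 0, "z": 0, "wx": 0, "wy": 0, "wz": 0, "hand": -1},
    {"x": 0, "y": 0, "z": 0, "wx": 0, "wy": 0, "wz": 0, "hand": -1},
    {"x": 0, "y": 0, "z": 0, "wx": 0, "wy": 0, "wz": 0, "hand": -1}
  ]
}}

```text
time: 23.0
tool_pos: [0.5534, 0.0668, 0.1739]
tool_rot: [0.245, 0.706, 0.64, 0.181]
contact_force: [-5.8, 3.1, 5.9]
gripper_width: 0.175
grasp_force: 60.8
```

```bash
python3 - <<'E'
from plan import *
st2()
E
```

```text
t 23.0 F [ 2.1 -1.5 -8.4] M [0.57 0.54 0.05] w 0.175 60.8 j [ 0.06 -0.42  2.21 -0.22  0.76  0.27]
pos [0.5534 0.0668 0.1739] in port frame mm [ 0.4  1.6 28.9] tool z in port [ 0.007  0.001 -1.   ] x ang 95.8
```

>>> {"api": "send_rows", "payload": {
  "rows": [
    {"x": 0, "y": 0, "z": -0.01, "wx": 0, "wy": 0, "wz": 0, "hand": -1},
    {"x": 0, "y": 0, "z": -0.01, "wx": 0, "wy": 0, "wz": 0, "hand": -1},
    {"x": 0, "y": 0, "z": -0.01, "wx": 0, "wy": 0, "wz": 0, "hand": -1},
    {"x": 0, "y": 0, "z": -0.01, "wx": 0, "wy": 0, "wz": 0, "hand": -1},
    {"x": 0, "y": 0, "z": -0.006, "wx": 0, "wy": 0, "wz": 0, "hand": -1},
    {"x": 0, "y": 0, "z": 0, "wx": 0, "wy": 0, "wz": 0, "hand": -1},
    {"x": 0, "y": 0, "z": 0, "wx": 0, "wy": 0, "wz": 0, "hand": -1},
    {"x": 0, "y": 0, "z": 0, "wx": 0, "wy": 0, "wz": 0, "hand": -1},
    {"x": 0, "y": 0, "z": 0, "wx": 0, "wy": 0, "wz": 0, "hand": -1},
    {"x": 0, "y": 0, "z": 0, "wx": 0, "wy": 0, "wz": 0, "hand": -1}
  ]
}}

```text
time: 23.83
tool_pos: [0.5494, 0.0672, 0.178]
tool_rot: [0.245, 0.706, 0.64, 0.18]
contact_force: [6.0, 2.0, 1.5]
gripper_width: 0.177
grasp_force: 60.1
```

```bash
python3 - <<'E'
from plan import *
st2()
E
```

```text
t 23.8333 F [2.6 5.6 2. ] M [-0.91  0.6  -0.03] w 0.177 60.1 j [ 0.06 -0.44  2.22 -0.22  0.78  0.27]
pos [0.5494 0.0672 0.178 ] in port frame mm [-0.5  1.2 34.6] tool z in port [ 0.007  0.001 -1.   ] x ang 95.9
```

>>> {"api": "send_rows", "payload": {
  "rows": [
    {"x": 0, "y": 0, "z": -0.012, "wx": 0, "wy": 0, "wz": 0, "hand": -1},
    {"x": 0, "y": 0, "z": -0.012, "wx": 0, "wy": 0, "wz": 0, "hand": -1},
    {"x": 0, "y": 0, "z": 0, "wx": 0, "wy": 0, "wz": 0, "hand": -1},
    {"x": 0, "y": 0, "z": 0, "wx": 0, "wy": 0, "wz": 0, "hand": -1},
    {"x": 0, "y": 0, "z": 0, "wx": 0, "wy": 0, "wz": 0, "hand": -1},
    {"x": 0, "y": 0, "z": 0, "wx": 0, "wy": 0, "wz": 0, "hand": -1},
    {"x": 0, "y": 0, "z": 0, "wx": 0, "wy": 0, "wz": 0, "hand": -1},
    {"x": 0, "y": 0, "z": 0, "wx": 0, "wy": 0, "wz": 0, "hand": -1},
    {"x": 0, "y": 0, "z": 0, "wx": 0, "wy": 0, "wz": 0, "hand": -1},
    {"x": 0, "y": 0, "z": 0, "wx": 0, "wy": 0, "wz": 0, "hand": -1}
  ]
}}

```text
time: 24.67
tool_pos: [0.5478, 0.0672, 0.1777]
tool_rot: [0.245, 0.705, 0.64, 0.181]
contact_force: [35.7, -1.6, -21.6]
gripper_width: 0.177
grasp_force: 61.4
```

```bash
python3 - <<'E'
from plan import *
st2()
E
```

```text
t 24.6667 F [ 3.7 16.7 38.1] M [-2.96  1.02 -0.1 ] w 0.177 61.4 j [ 0.06 -0.44  2.22 -0.22  0.78  0.27]
pos [0.5478 0.0672 0.1777] in port frame mm [-1.9  0.8 35.2] tool z in port [ 0.008  0.001 -1.   ] x ang 95.9
```

Locked: it holds against a 38 N pull. Easing off, then releasing and backing out along the axis.

>>> {"api": "send_rows", "payload": {
  "rows": [
    {"x": 0, "y": 0, "z": 0.012, "wx": 0, "wy": 0, "wz": 0, "hand": -1},
    {"x": 0, "y": 0, "z": 0.012, "wx": 0, "wy": 0, "wz": 0, "hand": -1},
    {"x": 0, "y": 0.005, "z": 0, "wx": 0, "wy": 0, "wz": 0, "hand": -1},
    {"x": 0, "y": 0, "z": 0, "wx": 0, "wy": 0, "wz": 0, "hand": -0.5},
    {"x": 0, "y": 0, "z": 0, "wx": 0, "wy": 0, "wz": 0, "hand": -0.2},
    {"x": 0, "y": 0, "z": 0, "wx": 0, "wy": 0, "wz": 0, "hand": 0},
    {"x": 0, "y": 0, "z": 0, "wx": 0, "wy": 0, "wz": 0, "hand": 0.1},
    {"x": 0, "y": 0, "z": 0, "wx": 0, "wy": 0, "wz": 0, "hand": 0.1},
    {"x": 0, "y": 0, "z": -0.05, "wx": 0, "wy": 0, "wz": 0, "hand": 0.1},
    {"x": 0, "y": 0, "z": -0.08, "wx": 0, "wy": 0, "wz": 0, "hand": 0.1}
  ]
}}

```text
time: 25.5
tool_pos: [0.5364, 0.0692, 0.1914]
tool_rot: [0.242, 0.707, 0.641, 0.177]
contact_force: [0.2, 0.1, -0.1]
gripper_width: 0.55
grasp_force: 0.0
```

>>> {"api": "send_rows", "payload": {
  "rows": [
    {"x": 0, "y": 0, "z": -0.1, "wx": 0, "wy": 0, "wz": 0, "hand": 0.1},
    {"x": 0, "y": 0, "z": -0.1, "wx": 0, "wy": 0, "wz": 0, "hand": 0.1},
    {"x": 0, "y": 0, "z": -0.15, "wx": 0, "wy": 0, "wz": 0, "hand": 0.1},
    {"x": 0, "y": 0, "z": -0.15, "wx": 0, "wy": 0, "wz": 0, "hand": 0.1},
    {"x": 0, "y": 0, "z": -0.15, "wx": 0, "wy": 0, "wz": 0, "hand": 0.1},
    {"x": 0, "y": 0, "z": -0.15, "wx": 0, "wy": 0, "wz": 0, "hand": 0.1},
    {"x": 0, "y": 0, "z": 0, "wx": 0, "wy": 0, "wz": 0, "hand": 0.1},
    {"x": 0, "y": 0, "z": 0, "wx": 0, "wy": 0, "wz": 0, "hand": 0.1},
    {"x": 0, "y": 0, "z": 0, "wx": 0, "wy": 0, "wz": 0, "hand": 0.1},
    {"x": 0, "y": 0, "z": 0, "wx": 0, "wy": 0, "wz": 0, "hand": 0.1}
  ]
}}

```text
time: 26.33
tool_pos: [0.4696, 0.083, 0.2888]
tool_rot: [0.242, 0.707, 0.641, 0.177]
contact_force: [-0.4, 0.2, -0.1]
gripper_width: 0.547
grasp_force: 0.0
```

```bash
python3 - <<'E'
from plan import *
from plant import grab_frame
st2()
S=grab_frame('scene');T=grab_frame('top')
g=lambda i,x,y,w,h:cv2.resize(i[y:y+h,x:x+w],None,fx=5,fy=5,interpolation=cv2.INTER_CUBIC)
cv2.imwrite('pics/d.png',np.hstack([g(S,245,110,80,110),g(T,310,145,80,110)]))
E
```

```text
t 26.3333 F [ 0.2 -0.4 -0.2] M [ 0.27 -0.02  0.01] w 0.547 0.0 j [ 0.13 -0.75  2.22 -0.21  1.1   0.27]
pos [0.4696 0.083  0.2888] in port frame mm [ -3.6   0.8 172. ] tool z in port [-0.001 -0.001 -1.   ] x ang 95.9
```

View pics/d.png

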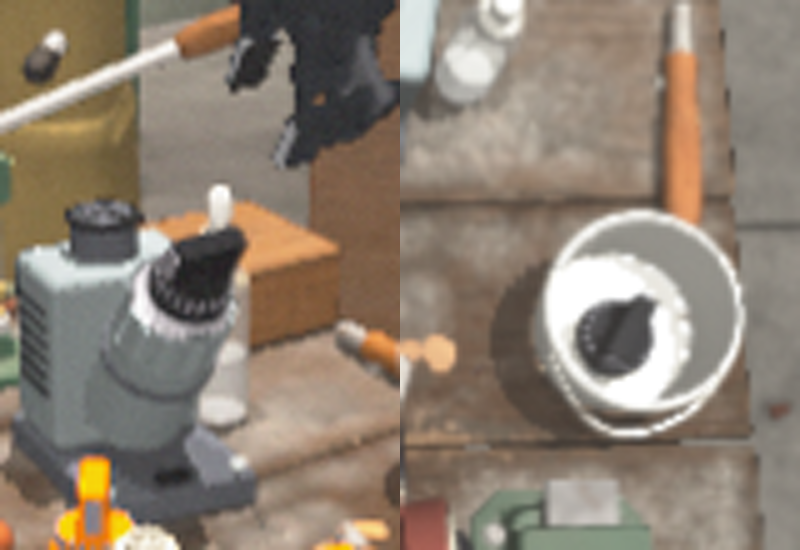

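The fresh cartridge sits in the port just as the spent one did, wing at (205,255). The spent one stands upright in the tub at (615,335), and the arm is clear. Handing in.

```bash
python3 -c "
from plant import job_done
print(job_done())"
```

```text
the job is handed in; nothing more can be done
None
```

The filter is changed and the job was handed in at about 26 s, with no verdict returned: the spent cartridge is standing in the tub, the fresh one is locked in the port (it held against a 38 N pull), and the arm is clear.

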